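# Square the cartons and load the sloping rack

### The arm

A 7-joint arm with a two-finger parallel gripper is mounted at the origin on a cart in front of the work surface, level with it; the furniture and walls round the work are solid. World frame = base frame: x ahead of the robot, y to its left, z up, the work surface at z = 0. Lengths are in m, angles in rad, forces in N, time in s.
With the tool pointing down it reaches from about 0.4 to 0.85 m from the base axis. Payload 10.4 kg.
Tool frame: the origin (TCP) lies between the finger pads; the fingertips stand 19 mm ahead of it and the grasp point (between the pads) is the TCP; x points along the fingers, y is the direction in which the jaws open and shut, and the axes are right-handed (so a half turn about x gives the same grasp; the last joint's range is limited). The gripper opens to 87 mm and grips with 3 to 60 N. Pads are 19 mm wide; open, the fingers measure 117 mm over their backs; the gripper's body (75 mm by 190 mm) begins 51 mm behind the grasp point.
Start: joints at [-0.023, 0.332, -0.065, 1.46, 0.022, 1.35, -0.088], TCP at [0.625, 0, 0.242] pointing down, gripper open.
Joint ranges: [-2.6, 2.6], [-0.5, 2.12], [-1.47, 1.34], [0.16, 2.42], [-1.27, 4.41], [0.06, 2.06], [-2.6, 2.6]. Speed limits (rad/s): [2.22, 2.22, 2.79, 2.79, 3.14, 3.14, 3.14].

### API

Orientations are given as a unit quaternion [x, y, z, w].
In Python, from bench import r gives the robot as it stands.
- The arm moves only by the tool drive_tool, never from a script. Its argument "motion" is a list of rows, each a list of 4 numbers: the shift along the tool's x, y, z in cm, then the turn about the tool's x in units of 5 degrees (1.0 is 5 degrees). In form: [[tx, ty, tz, twist], ...]. A call has 1 to 20 rows; each row is the pose to reach, as a shift and turn from the pose commanded when the call began, along the tool's axes at that moment; what a row does not reach only later rows make up. A row lasts 1/12 s, in which the tool goes at most 41.7 mm and 7.16 degrees, less where a joint would pass 70% of its speed; a pose out of reach is approached as far as the arm can. A call with a gripper value outside its range is refused whole. "grip" is the closure in counts, from 0 (fully open) to 255 (shut), set as the call begins (left out, the last holds). The fingers move at their own pace and stop on an object; "force" is the grip in N (left out, the last holds). Time passes only in rows, so rows that repeat a pose let the fingers close. It gives the time, the measured TCP pose, the force and the opening at its end, in the units of the state.
- r.read_state(): the state, without advancing time (a new reading comes with each control period).
- r.camera(name): name is "scene" or "side" or "wrist"; returns the picture (384x512x3 uint8, red, green, blue); there is no depth.
- r.calibration(name): a dict with "fx", "fy", "cx", "cy" (pixels), "xyz" and "orientation" of the camera in the world. Camera axes: x right, y up, looking along -z (the intrinsics and any distortion apply to the point x, -y, -z); pixel columns grow to the right and rows downward; lengths in m; the calibration is good to about 2 mm. A picture is of the moment at which its call begins: read the wrist's pose just before it. calibration takes no time and is no camera call; for the wrist camera it gives the pose at the moment of the call.
- r.close_job(): hands the job in, once; it reports no verdict.
The state is a dict: "time": time; "joint_positions": joint angles; "joint_vel": joint speeds; "joint_torque": joint torques, N m; "ee_pos": TCP position; "eef_rot": TCP orientation; "ft_force": force on the tool from outside, world axes, zero at the start; "torque": the same for the moment, N m; "width": finger opening in m.
Only numpy, scipy, OpenCV 4.12 (cv2) and the standard library are available. Lean on these libraries where they do the work, as an engineer would, in place of code of your own. Each camera call takes 0.05 s, during which the arm holds its last target.

### The job

Load the loose cartons into the sloping rack in one stack, the largest at the bottom and the smallest on top. Take one carton at a time, largest first: push it into the corner stop with one long side flush along the notched fence and an end flush against the short fence, let go of it, then pick it up and lay it flat in the stack, its long side down the slope, centred across the deck and with its end right against the backstop. When all the cartons are stacked, lift the steel tag out of its slotted block and leave it hanging by its eye on the rack's peg; do not disturb the tin, the spray can and the plug gauge standing about.

Things in the scene. Friction and masses are not known exactly. Their poses are not given: they have to be found in the camera images.
- carton_large_c (a point): centre of the large carton, a plain closed cardboard box 120 x 62 x 46 mm lying on the trolley; x along its length, y across its width, z up out of its taped top (H/2 = 23 mm above its underside)
- carton_medium_c (a point): centre of the medium carton, a plain closed cardboard box 100 x 58 x 40 mm lying on the trolley; x along its length, y across its width, z up out of its taped top (H/2 = 20 mm above its underside); not always there
- carton_small_c (a point): centre of the small carton, a plain closed cardboard box 80 x 54 x 34 mm lying on the trolley; x along its length, y across its width, z up out of its taped top (H/2 = 17 mm above its underside); not always there
- corner_stop: fixed L-shaped stop on the trolley, fences 20 mm high, 10 thick; origin: inside corner at surface level. The part lies at x < 0, y > 0. Inner face of the short end fence: x = 0, from y = -10 to +75 mm; of the notched side fence: y = 0, from x = 0 to -130 mm, with a finger gap from x = -22 to -62 mm (behind it only a foot flange 4 mm high, y = -10 to -26 mm)
- deck: sloping deck of the fixed rack, frame tilted with it (15 degrees, falling away from the robot). Origin on its upper face at the middle of the backstop's foot: x down the slope into the backstop (face x = 0), y left, z square out of the deck. Deck: x -150 to 0, y -58 to 58 mm, with a lip 5 mm high along each side from y = 48 out; backstop 116 mm wide, 100 high. Cartons do not slide on it by themselves
- peg: steel peg of the rack, 10 mm thick, pointing toward the robot and tilted up 16 degrees; origin at its free tip, x along its axis from the tip down to the post at its root (the peg is free from 0 to 62 mm), y left, z up square to it. The post, 18 mm thick, is 122 mm high and ends at the root
- tag_grip (a point): point in the upper tab of the loose steel tag, where to pinch it: the tag is an upright plate 8 mm thick (x), its lower part 56 mm wide (y) and 87 mm high, with a tab 26 mm wide on it up to 127 mm; this point is 113 mm above its lower edge, 14 mm below its top. It weighs about 0.12 kg
- tag_eye (a point): centre of the tag's round eye, a through hole 26 mm across whose axis is x; 65 mm above the tag's lower edge, 48 mm below tag_grip
- tag_block: fixed block 50 x 72 x 24 mm in which the tag stands at the start, in a slot 11 mm wide, 60 mm long, 18 mm deep; origin under its centre, slot along y, z up. The tag is drawn straight up
- grease_tin: red tin, 72 mm across, 75 mm high, standing by; leave alone; origin under its centre
- spray_can: orange spray can with a black cap, 59 mm across, 169 mm high, standing by; leave alone; origin under its centre
- plug_gauge: steel plug gauge, 48 mm across, 98 mm high, standing by; leave alone; origin under its centre
There are look-alikes about, which are no part of the job. Leave any purple or turquoise look-alike of the part that bears carton_small_c alone.

How it is judged:
On the way, in this order (a step that is already met when the one before it is completed fails the run):
1. the large carton lies square in the corner stop, long side and end flush against the two fences, let go (x of carton_large_c in the frame of corner_stop between -0.063 and 0 m and y of carton_large_c in the frame of corner_stop between 0 and 0.034 m and height (world z) of carton_large_c below 0.028 m and angle between carton_large_c's own z axis and vertical below 0.06 rad and angle between the x axis of carton_large_c and the x axis of corner_stop, either way round below 0.03 rad and contact force between carton_large and the fingers below 0.1 N and linear speed of carton_large below 0.02 m/s), for 0.2 s.
2. the large carton lies flat in the stack on the sloping deck, centred, its end against the backstop, let go (x of carton_large_c in the frame of deck between -0.065 and -0.055 m and y of carton_large_c in the frame of deck between -0.012 and 0.012 m and z of carton_large_c in the frame of deck between 0 and 0.115 m and angle between the x axis of carton_large_c and the x axis of deck, either way round below 0.07 rad and angle between the z axis of carton_large_c and the z axis of deck, either way round below 0.06 rad and contact force between carton_large and the fingers below 0.1 N and linear speed of carton_large below 0.02 m/s), for 0.2 s.
3. the medium carton lies square in the corner stop, long side and end flush against the two fences, let go (x of carton_medium_c in the frame of corner_stop between -0.053 and 0 m and y of carton_medium_c in the frame of corner_stop between 0 and 0.032 m and height (world z) of carton_medium_c below 0.025 m and angle between carton_medium_c's own z axis and vertical below 0.06 rad and angle between the x axis of carton_medium_c and the x axis of corner_stop, either way round below 0.03 rad and contact force between carton_medium and the fingers below 0.1 N and linear speed of carton_medium below 0.02 m/s), for 0.2 s.
4. the medium carton lies flat in the stack on the sloping deck, centred, its end against the backstop, let go (x of carton_medium_c in the frame of deck between -0.055 and -0.045 m and y of carton_medium_c in the frame of deck between -0.012 and 0.012 m and z of carton_medium_c in the frame of deck between 0 and 0.115 m and angle between the x axis of carton_medium_c and the x axis of deck, either way round below 0.07 rad and angle between the z axis of carton_medium_c and the z axis of deck, either way round below 0.06 rad and z of carton_medium_c in the frame of carton_large_c above 0.02 m and contact force between carton_medium and the fingers below 0.1 N and linear speed of carton_medium below 0.02 m/s), for 0.2 s.
5. the small carton lies square in the corner stop, long side and end flush against the two fences, let go (x of carton_small_c in the frame of corner_stop between -0.043 and 0 m and y of carton_small_c in the frame of corner_stop between 0 and 0.03 m and height (world z) of carton_small_c below 0.022 m and angle between carton_small_c's own z axis and vertical below 0.06 rad and angle between the x axis of carton_small_c and the x axis of corner_stop, either way round below 0.03 rad and contact force between carton_small and the fingers below 0.1 N and linear speed of carton_small below 0.02 m/s), for 0.2 s.
6. the small carton lies flat in the stack on the sloping deck, centred, its end against the backstop, let go (x of carton_small_c in the frame of deck between -0.045 and -0.035 m and y of carton_small_c in the frame of deck between -0.012 and 0.012 m and z of carton_small_c in the frame of deck between 0 and 0.115 m and angle between the x axis of carton_small_c and the x axis of deck, either way round below 0.07 rad and angle between the z axis of carton_small_c and the z axis of deck, either way round below 0.06 rad and z of carton_small_c in the frame of carton_large_c above 0.02 m and z of carton_small_c in the frame of carton_medium_c above 0.02 m and contact force between carton_small and the fingers below 0.1 N and linear speed of carton_small below 0.02 m/s), for 0.2 s.
7. the tag hangs by its eye on the peg, let go (x of tag_eye in the frame of peg between 0.008 and 0.068 m and y of tag_eye in the frame of peg between -0.013 and 0.013 m and z of tag_eye in the frame of peg between -0.02 and 0.008 m and angle between tag_eye's own z axis and vertical below 0.6 rad and contact force between tag and rack above 0.2 N and contact force between tag and the fingers below 0.1 N and linear speed of tag below 0.03 m/s), for 0.2 s.
At the end, for the whole second after the job is handed in: All cartons present are stacked at rest on the deck, larger below smaller, flat (3.5 deg), in line with the slope (4 deg), ends within 5 mm of the backstop, middles within 12 mm of the deck's centre line; the tag hangs at rest by its eye on the peg; all is let go (all of step 2 and all of step 4 and all of step 6 and all of step 7); the robot touches nothing.
It fails at once if the grease tin is shoved more than 30 mm (distance of grease_tin from where it was at the start of the episode above 0.03 m).
It fails at once if the spray can is shoved more than 30 mm (distance of spray_can from where it was at the start of the episode above 0.03 m).
It fails at once if the plug gauge is shoved more than 30 mm (distance of plug_gauge from where it was at the start of the episode above 0.03 m).
Of carton_medium, carton_small only 1 to 2 are there at a start; the rules pass over those that are not, and their reading is None.
At some moment in a run one of carton_large may be knocked a few centimetres aside while the robot is not near it.
It also fails if it takes over 210 s, if anything falls off the work surface, if the arm or the gripper's body presses on something with over 40 N, if the wrist force passes 120 N, or if a joint passes its speed limit or range.

## Working session

There is one attempt and no reset: what is moved stays moved. The work goes in short steps, Python scripts to look and compute and a tool call to move; the robot and the scene stay as the last step left them, time stands still between calls to the robot, and variables do not carry over. Pictures are saved under pics/ and viewed, and the job is handed in when it is done.

Besides the shell and the picture viewer there is one more tool, called after ">>>" by a JSON object that holds its "fn" and its "kwargs", one argument or row to a line. drive_tool: Moves the arm, as the interface text tells. Its arguments: {"type":"object","properties":{"motion":{"type":"array","items":{"type":"array","items":{"type":"number"}}},"grip":{"type":"number"},"force":{"type":"number"}},"required":["motion"]}

```bash
ls; mkdir -p pics; python3 - <<'E'
from bench import r
import cv2
print(r.read_state())
for n in ["scene","side","wrist"]:
    c=r.calibration(n); print(n,c)
    im=r.camera(n); cv2.imwrite(f"pics/{n}0.png",im[:,:,::-1])
E
```

```text
pics
{'time': 0.0, 'joint_positions': array([-0.02260374,  0.33287056, -0.06464594,  1.46092071,  0.02163494,
        1.34990532, -0.08848347]), 'joint_vel': array([ 0.00229414,  0.00092375, -0.00057443,  0.00072104, -0.00063981,
        0.00048759,  0.00026453]), 'joint_torque': array([-1.20520472e-04, -6.23245955e+01,  2.44190963e-02, -3.89891267e+01,
       -6.13984605e-02,  3.97891912e-02,  1.87085252e-04]), 'ee_pos': array([ 6.24648044e-01, -4.55809000e-05,  2.40764456e-01]), 'eef_rot': array([-0.4996205 , -0.50032096,  0.50038056, -0.49967749]), 'ft_force': array([ 0.11249825, -0.33556579, -0.83426816]), 'torque': array([0.0075989 , 0.02729883, 0.00832877]), 'width': 0.08690559292995512}
scene {'fx': 408.25835584693556, 'fy': 408.25835584693556, 'cx': 254.3121609882342, 'cy': 195.3198584606456, 'xyz': array([-0.12417347,  0.70330665,  1.13556893]), 'orientation': array([-0.14664555,  0.35519092,  0.86035207, -0.33485641])}
side {'fx': 486.3309463508425, 'fy': 486.3309463508425, 'cx': 265.8306128969525, 'cy': 194.2967783699891, 'xyz': array([-0.03389588,  0.9571671 ,  0.82854167]), 'orientation': array([-0.12889901,  0.4719284 ,  0.84312149, -0.22319228])}
wrist {'fx': 324.308050277076, 'fy': 324.308050277076, 'cx': 255.6429747186953, 'cy': 189.53630961254413, 'xyz': array([0.62526524, 0.07416388, 0.38188968]), 'orientation': array([-1.34532365e-01,  3.02386680e-04, -5.87948022e-04,  9.90908980e-01])}
```

View pics/scene0.png

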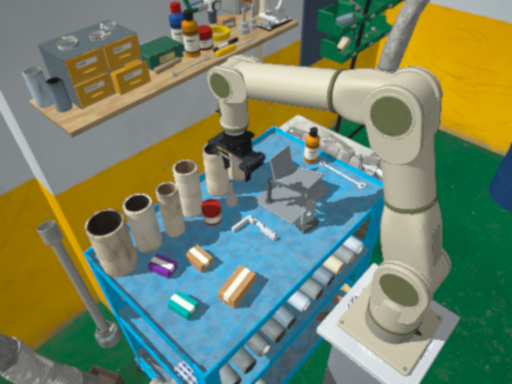

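View pics/side0.png

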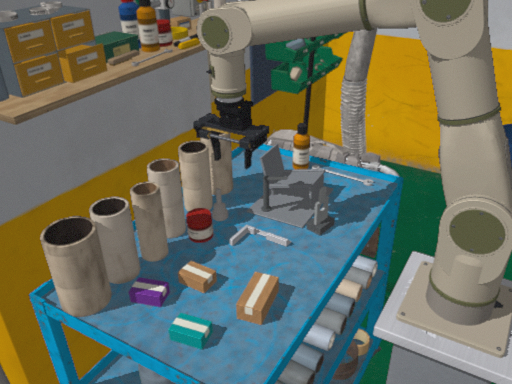

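View pics/wrist0.png

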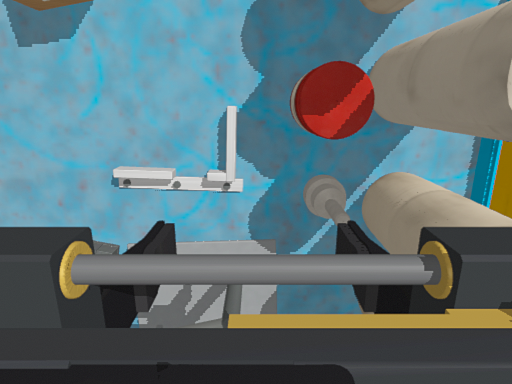

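```bash
cat > h.py <<'E'
import numpy as np, cv2
from scipy.spatial.transform import Rotation as R
def cal(n):
    from bench import r
    return r.calibration(n)
SC={'scene':dict(fx=408.25835584693556,fy=408.25835584693556,cx=254.3121609882342,cy=195.3198584606456,xyz=np.array([-0.12417347,0.70330665,1.13556893]),orientation=[-0.14664555,0.35519092,0.86035207,-0.33485641]),
'side':dict(fx=486.3309463508425,fy=486.3309463508425,cx=265.8306128969525,cy=194.2967783699891,xyz=np.array([-0.03389588,0.9571671,0.82854167]),orientation=[-0.12889901,0.4719284,0.84312149,-0.22319228])}
def ray(c,u,v):
    d=np.array([(u-c['cx'])/c['fx'],-(v-c['cy'])/c['fy'],-1.])
    return R.from_quat(c['orientation']).apply(d)
def onz(c,u,v,z):
    d=ray(c,u,v); p=np.array(c['xyz']); return p+d*(z-p[2])/d[2]
def proj(c,P):
    q=R.from_quat(c['orientation']).inv().apply(np.atleast_2d(P)-c['xyz'])
    return np.c_[c['cx']+c['fx']*q[:,0]/-q[:,2], c['cy']-c['fy']*q[:,1]/-q[:,2]]
def tri(obs):
    # obs: list of (cal,u,v)
    A=np.zeros((3,3));b=np.zeros(3)
    for c,u,v in obs:
        d=ray(c,u,v);d/=np.linalg.norm(d);M=np.eye(3)-np.outer(d,d);A+=M;b+=M@c['xyz']
    return np.linalg.solve(A,b)
def crop(src,x0,y0,x1,y1,s,dst):
    im=cv2.imread(src)[y0:y1,x0:x1]
    im=cv2.resize(im,None,fx=s,fy=s,interpolation=cv2.INTER_CUBIC); cv2.imwrite(dst,im)
E
python3 - <<'E'
from h import *
crop('pics/side0.png',120,250,300,360,4,'pics/c1.png')
crop('pics/side0.png',180,130,340,250,5,'pics/c2.png')
crop('pics/scene0.png',190,140,350,260,5,'pics/c3.png')
E
```

```text
(no output)
```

View pics/c1.png

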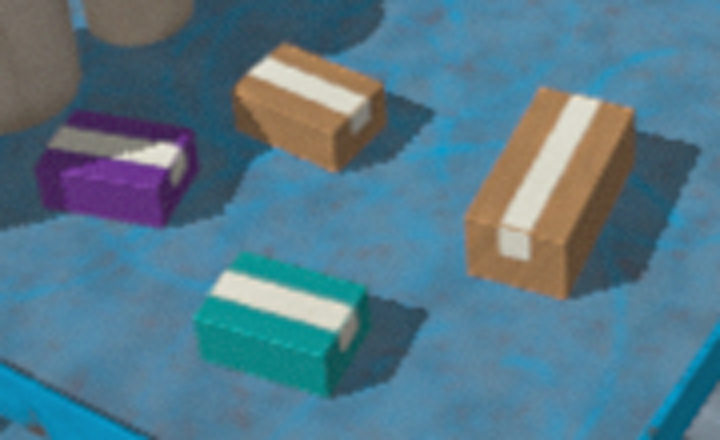

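View pics/c2.png

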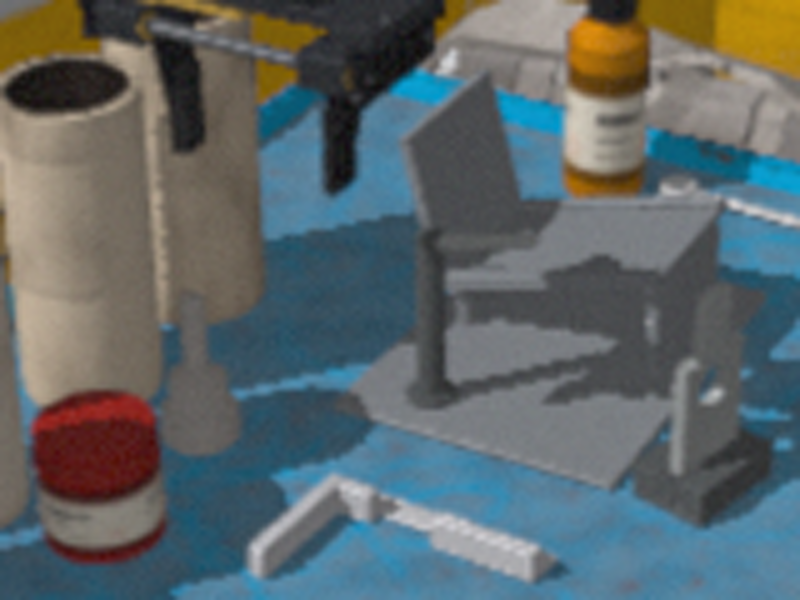

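View pics/c3.png

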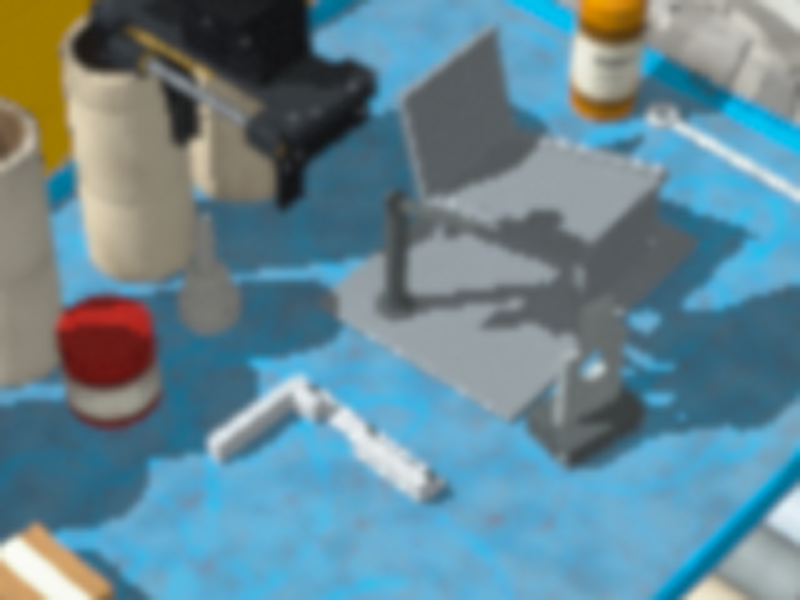

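```bash
python3 - <<'E'
from h import *
c=SC['side']
def q(name,pts,z):
    P=np.array([onz(c,120+u/4,250+v/4,z) for u,v in pts]); print(name,z,P[:,:2].round(4).tolist(),'sides',[round(np.linalg.norm(P[i]-P[(i+1)%4]),4) for i in range(4)],'ctr',P.mean(0).round(4)[:2])
    for i in range(2):
        e=P[i+1]-P[i]; print(np.degrees(np.arctan2(e[1],e[0])).round(1))
q('L',[(541,88),(634,108),(567,242),(467,218)],.046)
for z in(.034,.04): q('2',[(284,44),(385,82),(336,131),(235,92)],z)
q('purp',[(80,112),(197,132),(168,180),(45,160)],.034)
q('turq',[(235,254),(370,287),(330,346),(197,318)],.034)
E
```

```text
L 0.046 [[0.4495, 0.178], [0.3912, 0.1661], [0.3702, 0.2823], [0.4286, 0.294]] sides [np.float64(0.0595), np.float64(0.1181), np.float64(0.0596), np.float64(0.1179)] ctr [0.4099 0.2301]
-168.5
100.3
2 0.034 [[0.6225, 0.2102], [0.5447, 0.209], [0.5446, 0.2608], [0.6204, 0.2625]] sides [np.float64(0.0778), np.float64(0.0518), np.float64(0.0759), np.float64(0.0524)] ctr [0.583  0.2356]
-179.1
90.1
2 0.04 [[0.6175, 0.2158], [0.5403, 0.2146], [0.5402, 0.2661], [0.6155, 0.2678]] sides [np.float64(0.0772), np.float64(0.0514), np.float64(0.0753), np.float64(0.052)] ctr [0.5784 0.2411]
-179.1
90.1
purp 0.034 [[0.6916, 0.324], [0.6173, 0.3029], [0.6053, 0.3438], [0.6803, 0.3666]] sides [np.float64(0.0772), np.float64(0.0427), np.float64(0.0783), np.float64(0.0441)] ctr [0.6486 0.3343]
-164.1
106.3
turq 0.034 [[0.5336, 0.3715], [0.4533, 0.3546], [0.4474, 0.3996], [0.5216, 0.419]] sides [np.float64(0.082), np.float64(0.0453), np.float64(0.0767), np.float64(0.049)] ctr [0.489  0.3862]
-168.1
97.4
```

```bash
python3 - <<'E'
from h import *
crop('pics/wrist0.png',100,90,260,210,5,'pics/c4.png')
E
```

```text
(no output)
```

View pics/c4.png

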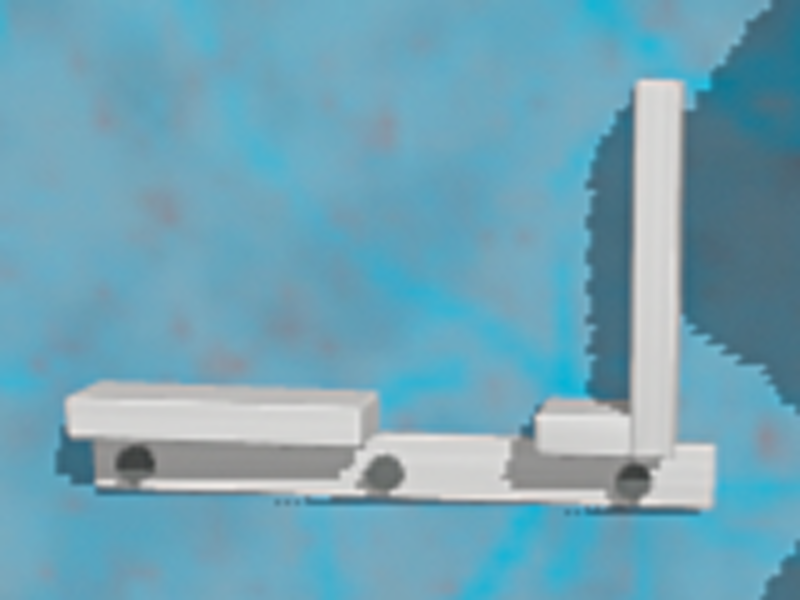

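```bash
cat >> h.py <<'E'
def fitpose(obs,x0):
    # obs: list (cal,(u,v),model xyz mm); upright pose x,y,yaw at z=0
    from scipy.optimize import least_squares
    def f(p):
        Rz=R.from_euler('z',p[2]); 
        out=[]
        for c,uv,m in obs: out.append(proj(c,Rz.apply(np.array(m)/1000.)+[p[0],p[1],0])[0]-uv)
        return np.array(out).ravel()
    s=least_squares(f,x0,loss='soft_l1'); return s.x,f(s.x).reshape(-1,2)
E
python3 - <<'E'
from h import *
c=dict(fx=324.308050277076,fy=324.308050277076,cx=255.6429747186953,cy=189.53630961254413,xyz=np.array([0.62526524,0.07416388,0.38188968]),orientation=[-1.34532365e-01,3.02386680e-04,-5.87948022e-04,9.90908980e-01])
pts=[((636,82),(0,75,20)),((683,82),(10,75,20)),((67,398),(-130,0,20)),((67,438),(-130,-10,20)),((362,402),(-62,0,20)),((360,444),(-62,-10,20)),((537,412),(-22,0,20)),((537,450),(-22,-10,20)),((713,508),(10,-26,4))]
o=[(c,np.array(u)/5+[99.5+.1,89.6],m) for u,m in pts]
p,e=fitpose(o,[.62,0,0]);print(p,np.degrees(p[2]));print(e.round(1))
E
```

```text
[ 0.59168694 -0.00593529 -0.03601595] -2.063561713719818
[[ 0.4 -1.2]
 [ 0.3 -0.9]
 [-0.8 -0.4]
 [-0.1  0.1]
 [ 0.   0.8]
 [ 0.7  0.9]
 [ 0.2  0. ]
 [ 0.2  0.9]
 [-6.6 -0.1]]
```

```bash
cat >> h.py <<'E'
def overlay(src,c,P,dst,box=None,s=4,cols=None):
    im=cv2.imread(src) ; x0,y0,x1,y1=box
    im=cv2.resize(im[y0:y1,x0:x1],None,fx=s,fy=s,interpolation=cv2.INTER_CUBIC)
    for seg in P:
        q=(proj(c,np.array(seg))-[x0,y0]+.5)*s
        cv2.polylines(im,[np.round(q).astype(int)],False,(0,0,255),1)
    cv2.imwrite(dst,im)
E
python3 - <<'E'
from h import *
T=R.from_euler('z',-.036); 
W=lambda L:[T.apply(np.array(m)/1000.)+[.5917,-.0059,0] for m in L]
segs=[W([(0,75,20),(0,0,20),(-130,0,20),(-130,-10,20),(10,-10,20),(10,75,20),(0,75,20)]),W([(-130,0,0),(0,0,0),(0,75,0)])]
overlay('pics/side0.png',SC['side'],segs,'pics/o1.png',(220,215,300,255),8)
E
```

```text
(no output)
```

View pics/o1.png

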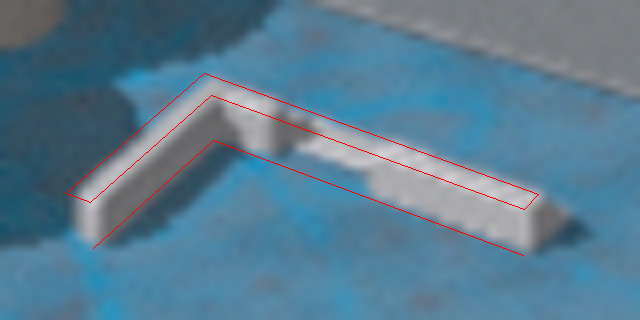

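```bash
cat >> h.py <<'E'
def deckR(yaw): return R.from_euler('zy',[yaw,np.radians(15)])
def fitdeck(obs,x0):
    from scipy.optimize import least_squares
    def f(p):
        T=deckR(p[3]); return np.array([proj(c,T.apply(np.array(m)/1000.)+p[:3])[0]-uv for c,uv,m in obs]).ravel()
    s=least_squares(f,x0,loss='soft_l1'); return s.x,f(s.x).reshape(-1,2)
E
python3 - <<'E'
from h import *
s=[((405,140),(0,58,100)),((488,72),(0,-58,100)),((718,203),(-150,-58,5)),((665,270),(-150,58,5)),]
k=[((403,98),(0,58,100)),((495,30),(0,-58,100)),((663,175),(-150,-58,5)),((590,245),(-150,58,5))]
o=[(SC['side'],np.array(u)/5+[179.6,129.6],m) for u,m in s]+[(SC['scene'],np.array(u)/5+[189.6,139.6],m) for u,m in k]
p,e=fitdeck(o,[.7,-.15,.1,0]);print(p,np.degrees(p[3]));print(e.round(1))
E
```

```text
[ 0.63503089 -0.26506266  0.03676021  0.0794844 ] 4.554120661704926
[[ 0.7  0.4]
 [-0.5  0. ]
 [ 1.  -1.7]
 [-1.2  0.7]
 [ 0.4  0.7]
 [-0.5 -0.2]
 [ 1.  -1.7]
 [-0.8  0.3]]
```

```bash
python3 - <<'E'
from h import *
print(R.from_quat([-0.4996205 , -0.50032096,  0.50038056, -0.49967749]).as_matrix().round(3))
E
```

```text
[[-0.001  1.    -0.   ]
 [-0.    -0.    -1.   ]
 [-1.    -0.001  0.   ]]
```

>>> {"fn": "drive_tool", "kwargs": {
  "motion": [
    [-3, -1, 7, 0],
    [-6, -2, 14, 0],
    [-9, -4, 21, 0],
    [-11, -5, 28, 0],
    [-11, -5, 30, 0],
    [-11, -5, 30, 0],
    [-11, -5, 30, 0],
    [-11, -5, 30, 0]
  ]
}}

```text
time: 0.82
ee_pos: [0.5736, -0.3036, 0.3525]
eef_rot: [-0.5, -0.499, 0.501, -0.5]
ft_force: [-0.4, 0.0, 0.2]
width: 0.087
```

```bash
cat > snap.py <<'E'
import sys,json
from bench import r
import cv2
n,tag=sys.argv[1],sys.argv[2]
s=r.read_state(); c=r.calibration(n); im=r.camera(n)
cv2.imwrite(f"pics/{tag}.png",im[:,:,::-1])
c={k:(v.tolist() if hasattr(v,'tolist') else v) for k,v in c.items()}
json.dump(c,open(f"pics/{tag}.json","w"))
print(s['time'].__round__(2),s['ee_pos'].round(4),s['eef_rot'].round(4),s['ft_force'].round(2),round(s['width'],4))
E
cat >> h.py <<'E'
def ld(tag):
    import json
    c=json.load(open(f'pics/{tag}.json')); c['xyz']=np.array(c['xyz']); return c
E
python3 snap.py wrist w1; python3 snap.py side s1;python3 snap.py scene k1
```

```text
0.82 [ 0.5736 -0.3036  0.3525] [-0.5003 -0.499   0.5009 -0.4997] [-0.44  0.02  0.18] 0.087
0.87 [ 0.5715 -0.3102  0.3538] [-0.5011 -0.4962  0.5036 -0.499 ] [-4.46 -3.93  0.22] 0.087
0.92 [ 0.5726 -0.3071  0.3528] [-0.5014 -0.4967  0.5031 -0.4988] [ 0.54 -0.33  0.01] 0.0872
```

View pics/w1.png

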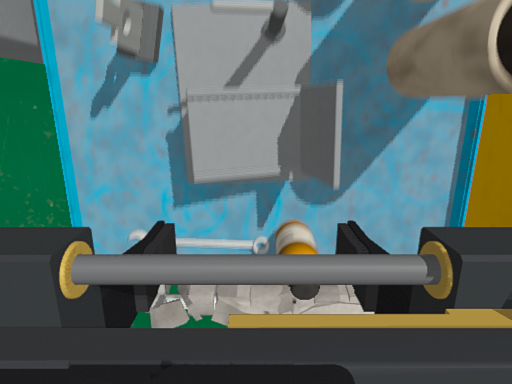

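View pics/s1.png

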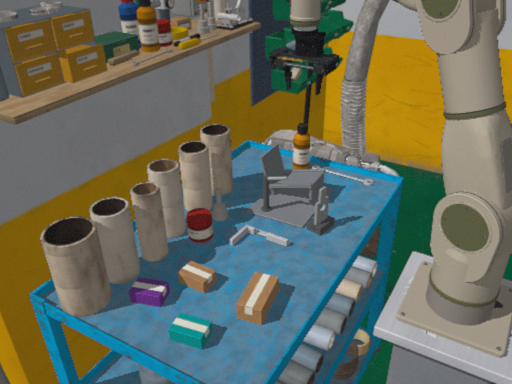

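>>> {"fn": "drive_tool", "kwargs": {
  "motion": [
    [0, 0, -5, 0],
    [0, 0, -8, 0],
    [0, 0, -8, 0],
    [0, 0, -8, 0],
    [0, 0, -8, 0],
    [0, 0, -8, 0]
  ]
}}

```text
time: 1.47
ee_pos: [0.5748, -0.2205, 0.3512]
eef_rot: [-0.5, -0.5, 0.5, -0.5]
ft_force: [0.1, 0.0, 0.7]
width: 0.0867
```

```bash
python3 snap.py wrist w2; python3 - <<'E'
from h import *
crop('pics/w2.png',150,100,350,250,4,'pics/c5.png')
crop('pics/w2.png',70,10,270,160,4,'pics/c6.png')
E
```

```text
1.47 [ 0.5748 -0.2205  0.3512] [-0.5    -0.4999  0.5004 -0.4997] [0.08 0.01 0.7 ] 0.0867
```

View pics/c5.png

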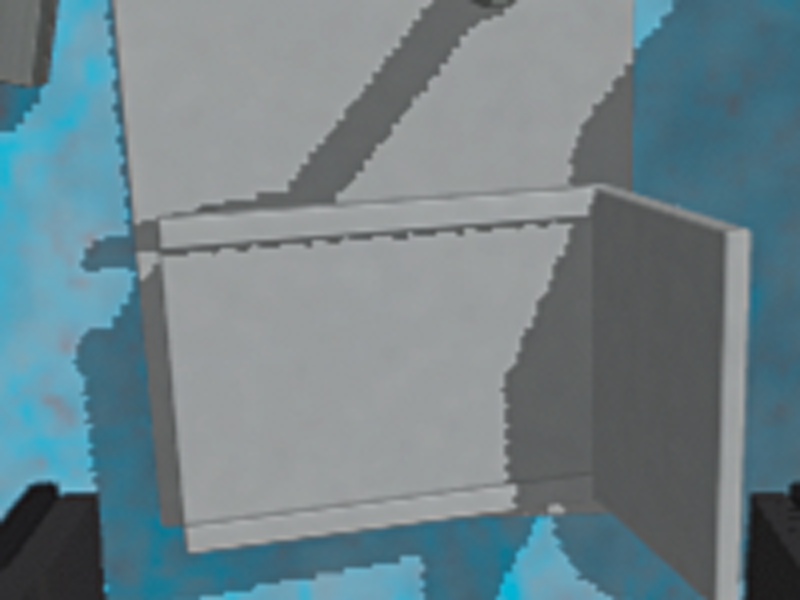

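View pics/c6.png

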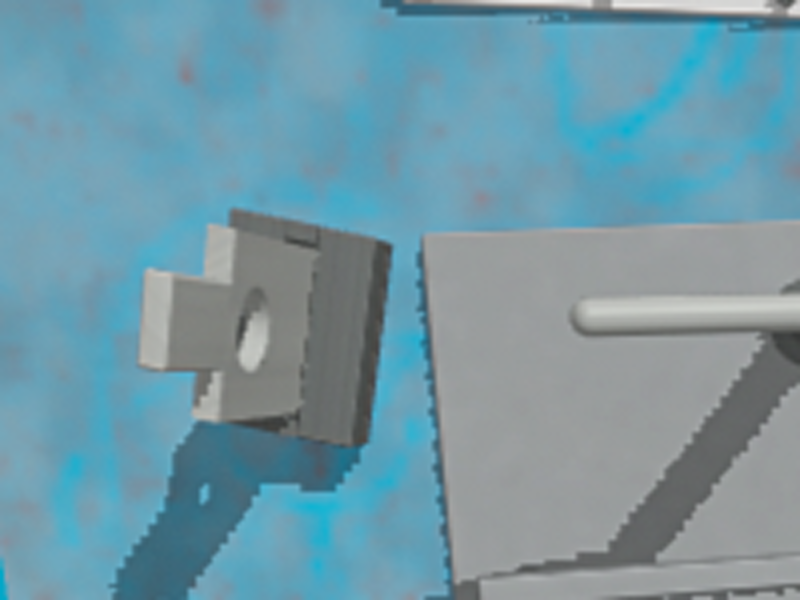

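```bash
python3 - <<'E'
from h import *
crop('pics/s1.png',250,145,340,235,8,'pics/c7.png')
crop('pics/k1.png',250,140,340,240,7,'pics/c8.png')
crop('pics/w2.png',95,50,175,130,9,'pics/c9.png')
E
```

```text
(no output)
```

View pics/c7.png

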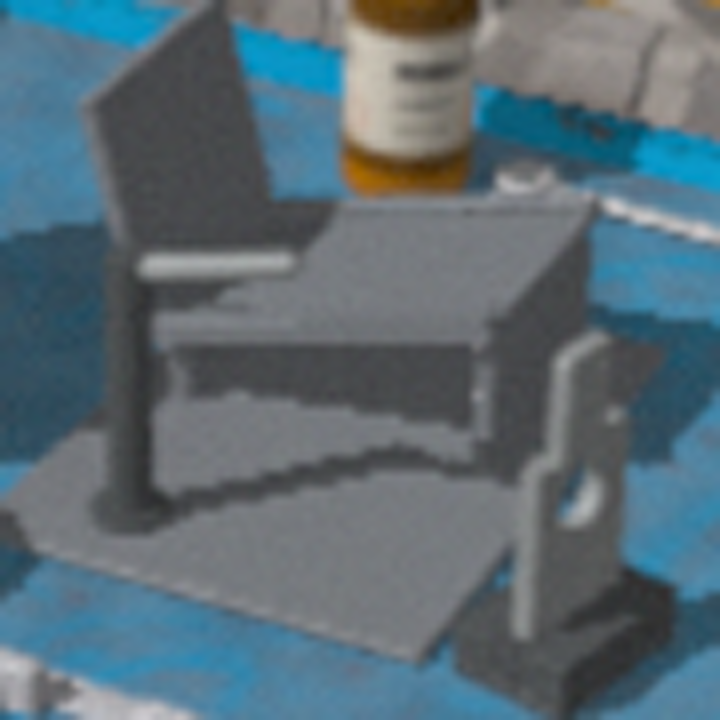

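View pics/c8.png

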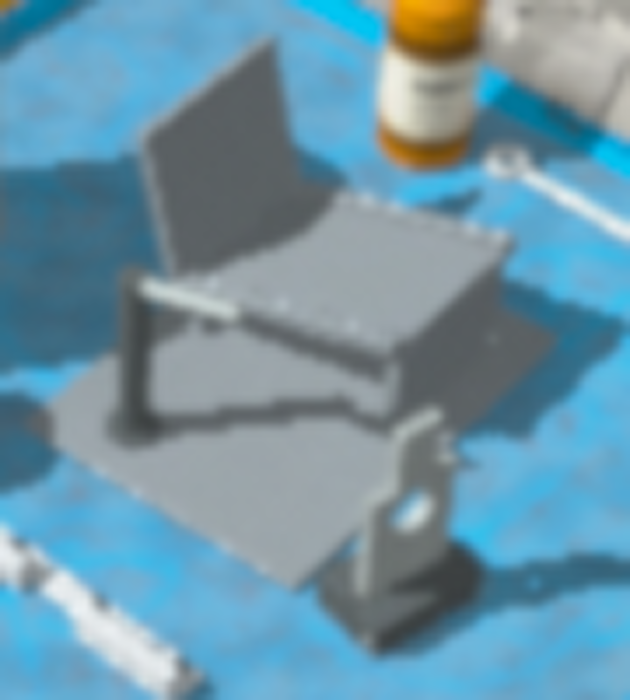

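View pics/c9.png

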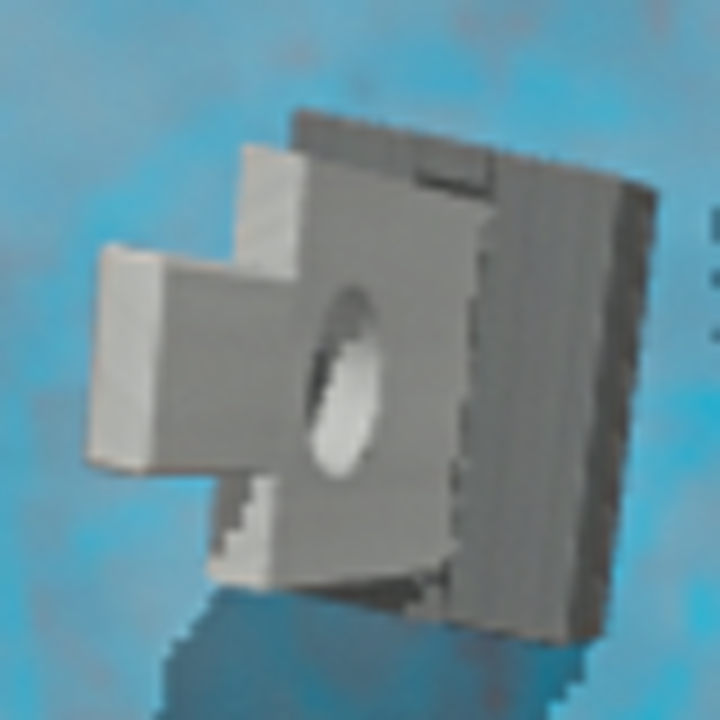

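```bash
python3 - <<'E'
from h import *
w=ld('w2'); S=SC['side'];K=SC['scene']
def px(L,x0,y0,s,c): return [(c,np.array(u)/s+[x0-.5+.5/s,y0-.5+.5/s],m) for u,m in L]
tg=px([((103,245),(-4,13,133)),((163,258),(4,13,133)),((152,470),(4,-13,133)),((88,465),(-4,-13,133)),((240,145),(-4,28,93)),((305,155),(4,28,93)),((272,588),(4,-28,93)),((208,580),(-4,-28,93))],95,50,9,w)
bl=px([((300,110),(-25,36,24)),((620,180),(25,36,24)),((655,187),(25,36,0)),((570,640),(25,-36,24)),((603,638),(25,-36,0))],95,50,9,w)
for o in (tg,bl,tg+bl):
    p,e=fitpose(o,[.45,-.1,0]);print('tag',p.round(4),np.degrees(p[2]).round(2),abs(e).max().round(1), abs(e).mean().round(2))
dw=px([((160,218),(-150,58,5)),((160,248),(-150,48,5)),((595,185),(0,58,5)),((590,215),(0,48,5)),((190,552),(-150,-58,5)),((725,235),(0,58,100)),((718,600),(0,-58,100))],150,100,4,w)
ds=px([((88,103),(0,58,100)),((215,2),(0,-58,100)),((592,205),(-150,-58,5)),((490,335),(-150,58,5))],250,145,8,S)
dk=px([((145,135),(0,58,100)),((272,40),(0,-58,100)),((512,238),(-150,-58,5)),((393,352),(-150,58,5))],250,140,7,K)
for o in (dw,dw+ds+dk,ds+dk):
    p,e=fitdeck(o,[.635,-.265,.04,.08]);print('deck',p.round(4),np.degrees(p[3]).round(2));print(e.round(1).tolist())
a=px([((572,315),0)],70,10,4,w)[0][:2];b=px([((297,262),0)],250,145,8,S)[0][:2];d=px([((238,316),0)],250,140,7,K)[0][:2]
print('tip',[tri([(c,*u) for c,u in l]).round(4) for l in ([a,b],[a,d],[a,b,d])])
b=px([((138,267),0)],250,145,8,S)[0][:2];d=px([((140,288),0)],250,140,7,K)[0][:2]
print('root~',tri([(c,*u) for c,u in (b,d)]).round(4))
E
```

```text
tag [ 0.4195 -0.1358 -0.1868] -10.7 1.2 0.39
tag [ 0.4189 -0.136  -0.1971] -11.29 1.2 0.6
tag [ 0.4194 -0.1359 -0.1928] -11.05 1.3 0.49
deck [ 0.6357 -0.2664  0.0343  0.0357] 2.05
[[-0.2, 0.3], [0.5, 0.4], [-0.0, -0.0], [1.2, -0.4], [0.1, -0.2], [-0.2, -1.4], [-1.1, 1.2]]
deck [ 0.6358 -0.2662  0.0347  0.0375] 2.15
[[-0.3, 0.4], [0.5, 0.5], [0.0, -0.1], [1.3, -0.5], [0.2, -0.1], [-0.1, -1.5], [-0.8, 1.2], [0.1, 0.9], [0.8, -0.5], [0.5, -0.5], [-1.0, -0.9], [-0.2, 1.1], [0.2, 0.5], [0.1, 0.5], [-0.5, -0.1]]
deck [ 0.6384 -0.2694  0.0317  0.0504] 2.89
[[0.1, 1.2], [0.4, -0.2], [0.2, -0.5], [-0.9, -1.0], [0.0, 1.1], [0.0, 0.4], [0.1, 0.0], [-0.1, -0.5]]
tip [array([ 0.5298, -0.135 ,  0.1356]), array([ 0.5305, -0.1344,  0.1352]), array([ 0.53  , -0.1346,  0.1356])]
root~ [ 0.5928 -0.1297  0.119 ]
```

>>> {"fn": "drive_tool", "kwargs": {
  "motion": [
    [2, -4, -4, 0],
    [2, -6, -8, 0],
    [2, -8, -12, 0],
    [2, -10, -16, 0],
    [2, -12, -20, 0],
    [2, -12, -24, 0],
    [2, -12, -28, 0],
    [2, -12, -32, 0],
    [2, -12, -32, 0],
    [2, -12, -32, 0],
    [2, -12, -32, 0],
    [2, -12, -32, 0],
    [2, -12, -32, 0]
  ]
}}

```text
time: 2.6
ee_pos: [0.4554, 0.0983, 0.3315]
eef_rot: [-0.501, -0.499, 0.501, -0.499]
ft_force: [-1.3, -1.1, -0.3]
width: 0.0872
```

```bash
python3 snap.py wrist w3
```

```text
2.6 [0.4554 0.0983 0.3315] [-0.5007 -0.4992  0.5008 -0.4993] [-1.3  -1.12 -0.28] 0.0872
```

View pics/w3.png

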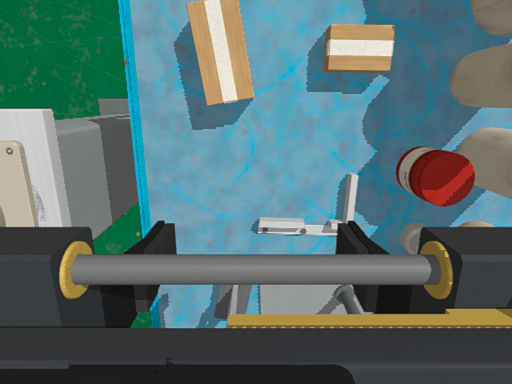

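>>> {"fn": "drive_tool", "kwargs": {
  "motion": [
    [0, 0, -4, 0],
    [0, 0, -6, 0],
    [0, 0, -6, 0],
    [0, 0, -6, 0],
    [0, 0, -6, 0],
    [0, 0, -6, 0]
  ]
}}

```text
time: 3.15
ee_pos: [0.4554, 0.1585, 0.3316]
eef_rot: [-0.501, -0.499, 0.501, -0.499]
ft_force: [0.4, -0.5, -0.2]
width: 0.0868
```

```bash
python3 snap.py wrist w4; python3 - <<'E'
from h import *
crop('pics/w4.png',160,0,290,170,4.5,'pics/c10.png')
crop('pics/w4.png',310,40,410,140,5,'pics/c11.png')
E
```

```text
3.15 [0.4554 0.1585 0.3316] [-0.5005 -0.4993  0.5007 -0.4995] [ 0.41 -0.5  -0.23] 0.0868
```

View pics/c10.png

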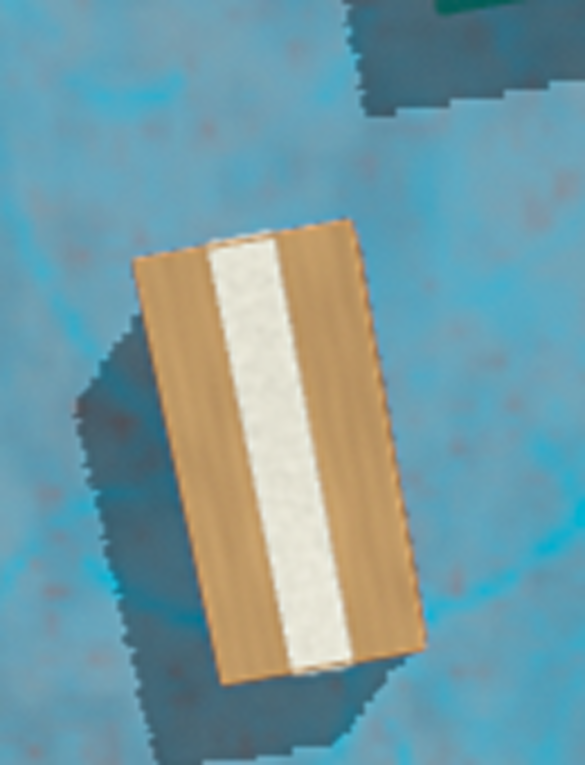

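View pics/c11.png

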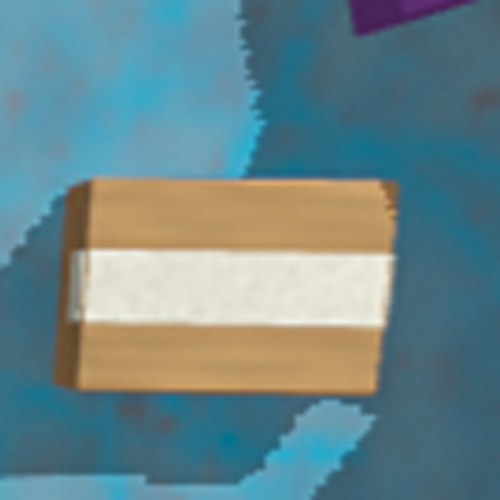

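```bash
python3 - <<'E'
from h import *
w=ld('w4')
def px(L,x0,y0,s,c): return [(c,np.array(u)/s+[x0-.5+.5/s,y0-.5+.5/s],m) for u,m in L]
# x along length
o=px([((135,260),(60,31,46)),((352,220),(60,-31,46)),((427,650),(-60,-31,46)),((221,684),(-60,31,46))],160,0,4.5,w)
p,e=fitpose(o,[.41,.23,1.75]);print(p,np.degrees(p[2]));print(e.round(1).tolist())
o=px([((91,180),(-40,27,34)),((398,182),(40,27,34)),((378,395),(40,-27,34)),((77,391),(-40,-27,34))],310,40,5,w)
p,e=fitpose(o,[.58,.23,0]);print(p,np.degrees(p[2]));print(e.round(1).tolist())
E
```

```text
[0.41474264 0.22956425 1.73451022] 99.38011503643685
[[-1.0, -0.6], [0.5, -0.8], [0.4, 0.9], [-0.1, 1.1]]
[ 0.58802452  0.23509105 -0.01052982] -0.6033144576018922
[[-0.3, -0.4], [0.7, -0.3], [-0.0, 0.2], [-0.2, 0.6]]
```

>>> {"fn": "drive_tool", "kwargs": {
  "motion": [
    [4, -2, -4, -1],
    [8, -4.2, -7.1, -2],
    [12, -4.2, -7.1, -2],
    [16, -4.2, -7.1, -2],
    [20, -4.2, -7.1, -2],
    [20, -4.2, -7.1, -2],
    [24, -4.2, -7.1, -2],
    [27, -4.2, -7.1, -2],
    [29, -4.2, -7.1, -2],
    [29, -4.2, -7.1, -2],
    [29, -4.2, -7.1, -2]
  ]
}}

```text
time: 4.12
ee_pos: [0.4129, 0.2302, 0.0414]
eef_rot: [0.454, 0.542, -0.455, 0.541]
ft_force: [0.9, 0.3, 0.7]
width: 0.0872
```

```bash
python3 snap.py side s2; python3 - <<'E'
from h import *
crop('pics/s2.png',170,210,330,330,5,'pics/c12.png')
E
```

```text
4.12 [0.4129 0.2302 0.0414] [ 0.4542  0.5417 -0.4554  0.5412] [0.94 0.25 0.7 ] 0.0872
```

View pics/c12.png

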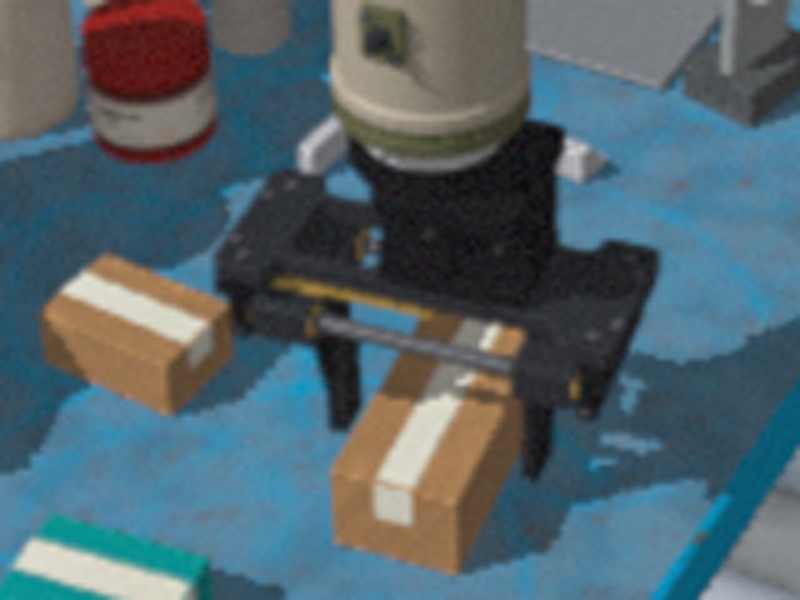

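>>> {"fn": "drive_tool", "kwargs": {
  "motion": [
    [0, 0, 0, 0],
    [0, 0, 0, 0],
    [0, 0, 0, 0],
    [0, 0, 0, 0],
    [0, 0, 0, 0],
    [0, 0, 0, 0],
    [0, 0, 0, 0],
    [0, 0, 0, 0],
    [0, 0, 0, 0],
    [0, 0, 0, 0]
  ],
  "grip": 255,
  "force": 20
}}

```text
time: 5.0
ee_pos: [0.4133, 0.2311, 0.0421]
eef_rot: [0.455, 0.542, -0.454, 0.542]
ft_force: [-1.1, -1.9, 6.7]
width: 0.0622
```

```bash
cat > go.py <<'E'
import sys; from h import *
from bench import r
def go(xyz,yawdeg=None):
    s=r.read_state(); T=R.from_quat(s['eef_rot']); m=T.as_matrix()
    d=T.inv().apply(np.array(xyz)-s['ee_pos'])*100
    y=np.degrees(np.arctan2(m[1,1],m[0,1])); tilt=np.degrees(np.arccos(-m[2,0]))
    tw=None if yawdeg is None else -(((yawdeg-y+180)%360)-180)/5
    print('t',round(s['time'],2),'pos',s['ee_pos'].round(4),'yaw',y.round(2),'tilt',tilt.round(2),'->',d.round(2),'twist',tw, 'q7',s['joint_positions'].round(2))
C0=np.array([.592,-.0065,0]); CY=-.036
def stop(x,y,z): return R.from_euler('z',CY).apply([x,y,z])+C0
D0=np.array([.6358,-.2665,.0347]); DY=.040
def deck(x,y,z): return deckR(DY).apply([x,y,z])+D0
E
python3 - <<'E'
from go import *
print(stop(-.085,.055,.05))
go(stop(-.085,.055,.125),88)
E
```

```text
[0.50903465 0.0515237  0.05      ]
t 5.0 pos [0.4133 0.2311 0.0421] yaw 10.0 tilt 0.03 -> [-8.29  6.32 19.35] twist -15.60088442171708 q7 [-0.24  0.25 -0.4   2.04  0.13  0.87 -0.54]
```

>>> {"fn": "drive_tool", "kwargs": {
  "motion": [
    [-2, 0, 0, 0],
    [-4, 0, 0, 0],
    [-6, 0, 0, 0],
    [-8, 0, 1, 1.4],
    [-8.3, 1, 3, 2.8],
    [-8.3, 2, 5, 4.2],
    [-8.3, 3, 7, 5.6],
    [-8.3, 4, 9, 7],
    [-8.3, 5, 11, 8.4],
    [-8.3, 6, 13, 9.8],
    [-8.3, 6.3, 15, 11.2],
    [-8.3, 6.3, 17, 12.6],
    [-8.3, 6.3, 19, 14],
    [-8.3, 6.3, 19.3, 15.4],
    [-8.3, 6.3, 19.3, 16.8],
    [-8.3, 6.3, 19.3, 18.2],
    [-8.3, 6.3, 19.3, 19.6],
    [-8.3, 6.3, 19.3, 20.4],
    [-8.3, 6.3, 19.3, 20.4],
    [-8.3, 6.3, 19.3, 20.4]
  ]
}}

```text
time: 6.67
ee_pos: [0.5082, 0.0519, 0.1242]
eef_rot: [-0.707, 0.011, 0.707, 0.011]
ft_force: [-0.2, -0.7, -1.6]
width: 0.0617
```

```bash
python3 snap.py side s3; python3 snap.py scene k3; python3 - <<'E'
from go import *
crop('pics/s3.png',180,130,340,250,5,'pics/c13.png')
go(stop(-.085,.055,.044),-92.06)
E
```

```text
6.67 [0.5082 0.0519 0.1242] [-0.7068  0.0114  0.7073  0.0113] [-0.17 -0.74 -1.65] 0.0617
6.72 [0.5083 0.0519 0.1243] [-0.7068  0.0113  0.7072  0.0112] [-0.36 -0.14 -2.8 ] 0.0617
t 6.77 pos [0.5084 0.0519 0.1244] yaw -91.85 tilt 0.02 -> [ 8.04  0.04 -0.07] twist 0.042924707962708905 q7 [-0.11  0.19 -0.09  1.9   0.02  1.06 -1.81]
```

View pics/c13.png

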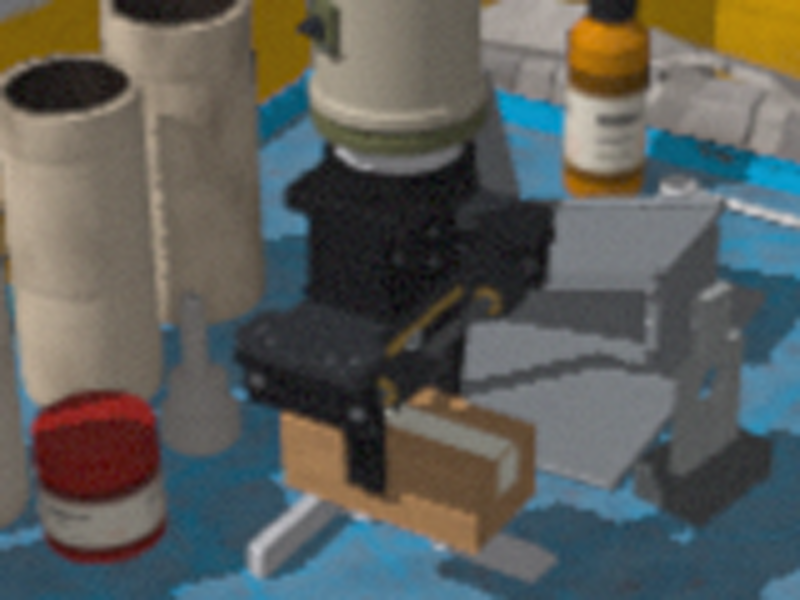

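>>> {"fn": "drive_tool", "kwargs": {
  "motion": [
    [3, 0, 0, 0],
    [6, 0, 0, 0],
    [7.5, 0, 0, 0],
    [8.1, 0, 0, 0],
    [8.2, 0, 0, 0],
    [8.2, 0, 0, 0],
    [8.2, 0, 0, 0]
  ]
}}

```text
time: 7.35
ee_pos: [0.5092, 0.052, 0.0433]
eef_rot: [0.707, -0.012, -0.707, -0.012]
ft_force: [-0.1, -0.8, -1.8]
width: 0.0623
```

```bash
python3 snap.py side s4; python3 - <<'E'
from go import *
crop('pics/s4.png',200,190,320,270,6,'pics/c14.png')
go(stop(-.060,.031,.042),-92.06)
E
```

```text
7.35 [0.5092 0.052  0.0433] [ 0.7075 -0.012  -0.7065 -0.0122] [-0.08 -0.76 -1.83] 0.0623
t 7.4 pos [0.5092 0.052  0.0434] yaw -91.97 tilt 0.08 -> [ 0.14  2.45 -2.48] twist 0.0175992898146319 q7 [-0.11  0.3  -0.09  1.96  0.03  0.88 -1.82]
```

View pics/c14.png

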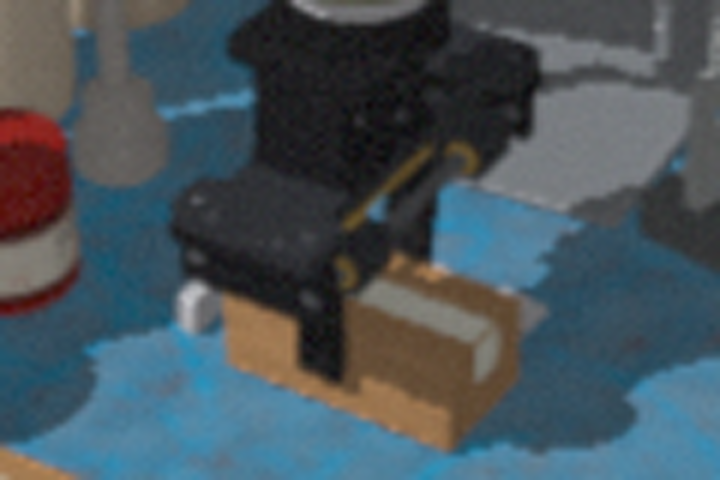

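>>> {"fn": "drive_tool", "kwargs": {
  "motion": [
    [0.2, 0, 0, 0],
    [0.2, 0, 0, 0],
    [0.2, 0.8, -0.8, 0],
    [0.2, 1.5, -1.5, 0],
    [0.2, 2, -2, 0],
    [0.2, 2.3, -2.3, 0],
    [0.2, 2.3, -2.3, 0],
    [0.2, 2.3, -2.3, 0]
  ]
}}

```text
time: 8.07
ee_pos: [0.5319, 0.0275, 0.0412]
eef_rot: [0.708, -0.013, -0.706, -0.013]
ft_force: [0.4, 0.1, 3.4]
width: 0.0618
```

>>> {"fn": "drive_tool", "kwargs": {
  "motion": [
    [0, 0, -0.1, 0],
    [0, 0, -0.2, 0],
    [0, 0, -0.3, 0],
    [0, 0, -0.4, 0],
    [0, 0, -0.4, 0],
    [0, 0, -0.4, 0]
  ]
}}

```text
time: 8.57
ee_pos: [0.5341, 0.0275, 0.0412]
eef_rot: [-0.706, 0.013, 0.708, 0.012]
ft_force: [-10.6, -0.7, 13.6]
width: 0.0617
```

>>> {"fn": "drive_tool", "kwargs": {
  "motion": [
    [0, 0.1, 0, 0],
    [0, 0.2, 0, 0],
    [0, 0.3, 0, 0],
    [0, 0.3, 0, 0]
  ]
}}

```text
time: 8.9
ee_pos: [0.5344, 0.0269, 0.0412]
eef_rot: [-0.707, 0.011, 0.707, 0.012]
ft_force: [-6.3, 7.8, 10.6]
width: 0.0617
```

>>> {"fn": "drive_tool", "kwargs": {
  "motion": [
    [0, 0.2, 0, 0],
    [0, 0.2, 0, 0],
    [0, 0.2, 0, 0]
  ]
}}

```text
time: 9.15
ee_pos: [0.5344, 0.0258, 0.0412]
eef_rot: [-0.707, 0.01, 0.707, 0.013]
ft_force: [-8.2, 10.9, 10.2]
width: 0.0617
```

```bash
python3 snap.py side s5; python3 snap.py scene k5;python3 - <<'E'
from go import *
crop('pics/s5.png',200,190,320,270,6,'pics/c15.png')
go(stop(-.060,.031,.042),-92.06)
E
```

```text
9.15 [0.5344 0.0258 0.0412] [-0.7068  0.0104  0.7072  0.0125] [-8.23 10.95 10.18] 0.0617
9.2 [0.5344 0.0258 0.0412] [-0.7068  0.0104  0.7072  0.0125] [-6.65 11.34 11.07] 0.0618
t 9.25 pos [0.5343 0.0258 0.0412] yaw -91.86 tilt 0.17 -> [-0.08 -0.08  0.12] twist 0.04024133470084621 q7 [-0.07  0.35 -0.07  1.9   0.03  0.9  -1.76]
```

View pics/c15.png

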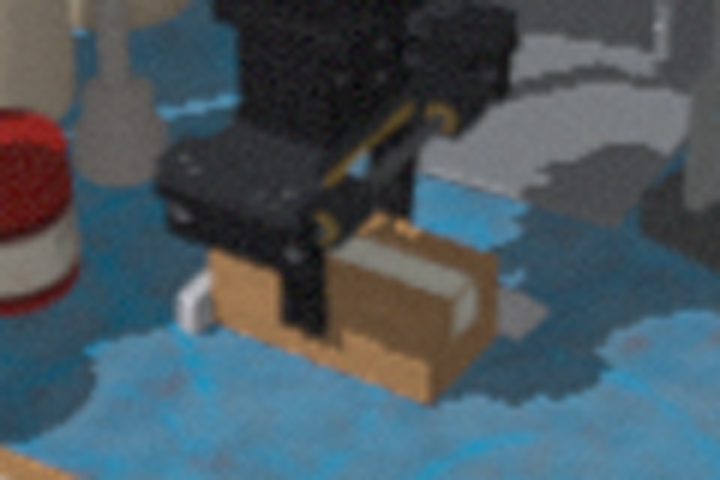

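>>> {"fn": "drive_tool", "kwargs": {
  "motion": [
    [-0.1, 0.2, -0.1, 0],
    [-0.1, 0.4, -0.2, 0],
    [-0.1, 0.4, -0.2, 0],
    [-0.1, 0.4, -0.2, 0]
  ]
}}

```text
time: 9.58
ee_pos: [0.5345, 0.0246, 0.0413]
eef_rot: [-0.706, 0.009, 0.709, 0.013]
ft_force: [-12.0, 19.1, 7.6]
width: 0.0618
```

>>> {"fn": "drive_tool", "kwargs": {
  "motion": [
    [0, 0, 0, 0],
    [0, 0, 0, 0],
    [0, 0, 0, 0],
    [0, 0, 0, 0],
    [0, 0, 0, 0],
    [0, 0, 0, 0]
  ],
  "grip": 0
}}

```text
time: 10.08
ee_pos: [0.5367, 0.0182, 0.0416]
eef_rot: [0.707, -0.013, -0.707, -0.013]
ft_force: [-0.3, -0.3, 0.4]
width: 0.0856
```

>>> {"fn": "drive_tool", "kwargs": {
  "motion": [
    [-2, -0.4, 0, 0],
    [-5, -0.4, 0, 0],
    [-9, 0, 0, 0],
    [-13, 0, 4, 0],
    [-17, 0, 8, 0],
    [-20, 0, 10, 0],
    [-20, 0, 10, 0],
    [-20, 0, 10, 0],
    [-20, 0, 10, 0],
    [-20, 0, 10, 0]
  ]
}}

```text
time: 10.92
ee_pos: [0.4366, 0.0221, 0.2412]
eef_rot: [0.707, -0.013, -0.707, -0.013]
ft_force: [-0.0, -0.3, 0.0]
width: 0.0871
```

```bash
python3 snap.py wrist w5; python3 snap.py side s6;python3 snap.py scene k6;python3 - <<'E'
from go import *
crop('pics/s6.png',200,190,320,270,6,'pics/c16.png')
E
```

```text
10.92 [0.4366 0.0221 0.2412] [ 0.707  -0.0125 -0.707  -0.0125] [-0.03 -0.29  0.04] 0.0871
10.97 [0.4365 0.0221 0.2407] [-0.7066  0.0126  0.7074  0.0124] [ 0.06 -0.19 -1.1 ] 0.0866
11.02 [0.4365 0.0222 0.2404] [-0.7064  0.0126  0.7076  0.0124] [-0.82 -0.89 -1.05] 0.087
```

View pics/c16.png

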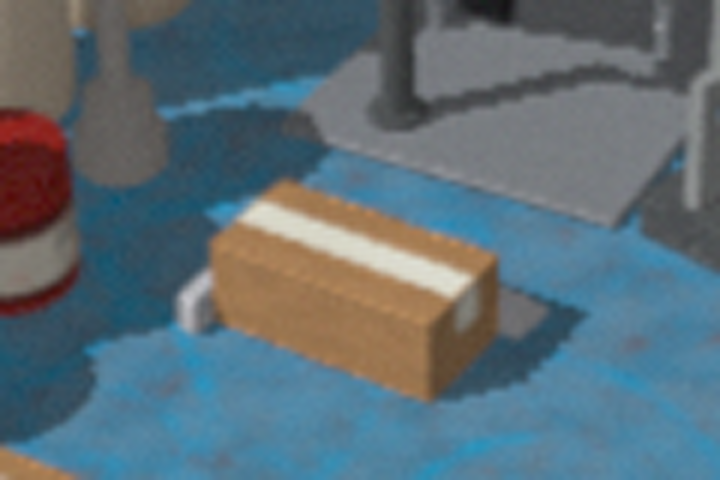

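View pics/w5.png

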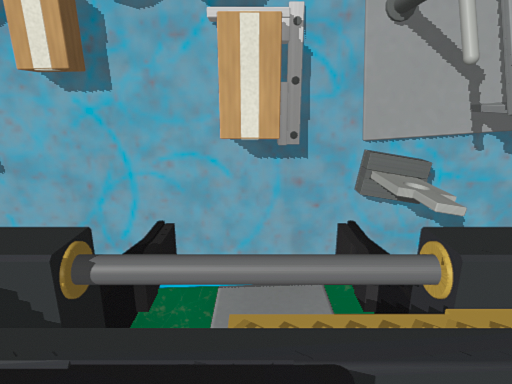

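```bash
python3 - <<'E'
from h import *
crop('pics/w5.png',190,0,320,160,5,'pics/c17.png')
E
```

```text
(no output)
```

View pics/c17.png

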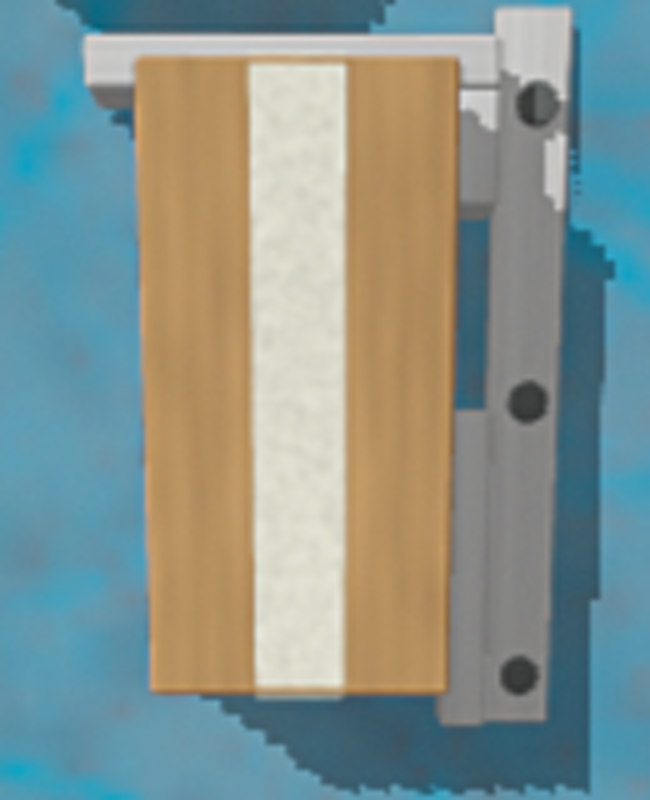

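```bash
python3 - <<'E'
from h import *
w=ld('w5')
def px(L,x0,y0,s,c): return [(c,np.array(u)/s+[x0-.5+.5/s,y0-.5+.5/s],m) for u,m in L]
o=px([((137,57),(60,31,46)),((460,58),(60,-31,46)),((447,692),(-60,-31,46)),((151,691),(-60,31,46))],190,0,5,w)
p,e=fitpose(o,[.53,.02,0]);print(p,np.degrees(p[2]),abs(e).max())
o=px([((85,38),(10,75,20)),((85,85),(0,75,20)),((487,410),(-62,-10,20)),((481,722),(-130,-10,20)),((440,722),(-130,0,20)),((493,217),(-22,-10,20))],190,0,5,w)
q,e=fitpose(o,[.59,.0,0]);print(q,np.degrees(q[2]));print(e.round(1).tolist())
print(R.from_euler('z',-q[2]).apply(np.r_[p[:2]-q[:2],0]))
E
```

```text
[ 0.53097533  0.02620943 -0.04082291] -2.338980396162122 1.57994866098079
[ 0.58971178 -0.00684763 -0.04162271] -2.3848053600360073
[[-1.1, -1.5], [-0.7, 0.2], [1.0, 0.2], [0.3, 1.9], [-0.4, 1.8], [1.1, -2.1]]
[-0.06006111  0.03058437  0.        ]
```

```bash
python3 - <<'E'
from go import *
go([.5335,.0262,.0425],-92.3)
E
```

```text
t 11.07 pos [0.4364 0.0222 0.2404] yaw -92.02 tilt 0.12 -> [19.77 -0.74 -9.73] twist 0.05691726551416423 q7 [-0.06 -0.08 -0.09  1.92 -0.01  1.3  -1.75]
```

>>> {"fn": "drive_tool", "kwargs": {
  "motion": [
    [3, -0.7, -3, 0],
    [5, -0.7, -6, 0],
    [8, -0.7, -9, 0],
    [11, -0.7, -9.7, 0],
    [14, -0.7, -9.7, 0],
    [17, -0.7, -9.7, 0],
    [19, -0.7, -9.7, 0],
    [19.8, -0.7, -9.7, 0],
    [19.8, -0.7, -9.7, 0],
    [19.8, -0.7, -9.7, 0]
  ]
}}

```text
time: 11.9
ee_pos: [0.534, 0.026, 0.0438]
eef_rot: [-0.707, 0.012, 0.707, 0.012]
ft_force: [-0.4, 0.6, 0.7]
width: 0.0869
```

>>> {"fn": "drive_tool", "kwargs": {
  "motion": [
    [0, 0, 0, 0],
    [0, 0, 0, 0],
    [0, 0, 0, 0],
    [0, 0, 0, 0],
    [0, 0, 0, 0],
    [0, 0, 0, 0],
    [0, 0, 0, 0],
    [0, 0, 0, 0]
  ],
  "grip": 255,
  "force": 20
}}

```text
time: 12.57
ee_pos: [0.5341, 0.0258, 0.0442]
eef_rot: [0.707, -0.012, -0.707, -0.012]
ft_force: [-1.6, -1.7, 6.2]
width: 0.062
```

```bash
python3 snap.py side s7;python3 - <<'E'
from go import *
crop('pics/s7.png',200,190,320,270,6,'pics/c18.png')
print(deck(-.07,0,.042), deck(-.06,0,.042))
go(deck(-.07,0,.042)+[0,0,.06],-87.7)
E
```

```text
12.57 [0.5341 0.0258 0.0442] [ 0.7073 -0.0124 -0.7067 -0.0123] [-1.57 -1.7   6.21] 0.062
[ 0.57910968 -0.26929925  0.09337173] [ 0.58876121 -0.26889936  0.09078561]
t 12.62 pos [0.5341 0.0258 0.0442] yaw -92.01 tilt 0.05 -> [-10.91  29.34  -5.54] twist -0.8617454522107437 q7 [-0.07  0.34 -0.07  1.9   0.03  0.9  -1.76]
```

View pics/c18.png

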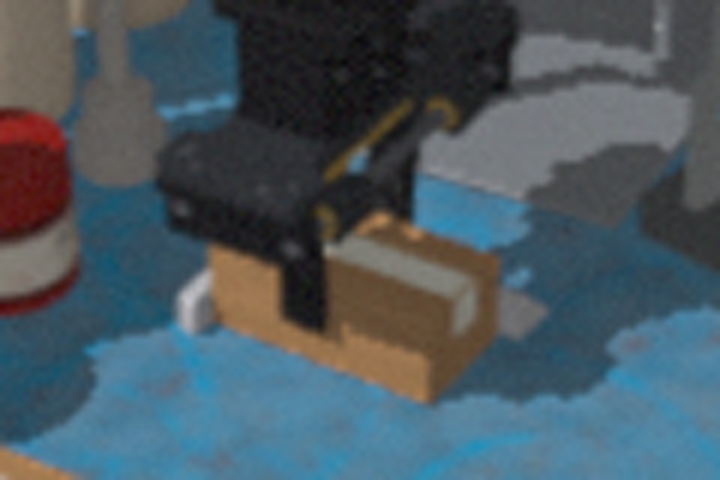

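>>> {"fn": "drive_tool", "kwargs": {
  "motion": [
    [-3, 0, 0, 0],
    [-7, 0, 0, 0],
    [-11, 0, 0, 0],
    [-15, 0, 0, 0],
    [-19, 0, 0, 0],
    [-20, 0, 0, 0],
    [-20, 3, -1, 0],
    [-20, 7, -2, -0.3],
    [-20, 11, -3, -0.6],
    [-20, 15, -4, -0.9],
    [-20, 19, -5, -0.9],
    [-20, 23, -5.5, -0.9],
    [-20, 27, -5.5, -0.9],
    [-20, 29.3, -5.5, -0.9],
    [-20, 29.3, -5.5, -0.9],
    [-20, 29.3, -5.5, -0.9],
    [-20, 29.3, -5.5, -0.9]
  ]
}}

```text
time: 14.03
ee_pos: [0.5784, -0.2677, 0.2426]
eef_rot: [-0.707, -0.016, 0.707, -0.015]
ft_force: [0.5, 0.7, -2.3]
width: 0.0619
```

```bash
python3 snap.py side s8;python3 - <<'E'
from go import *
crop('pics/s8.png',220,90,340,230,5,'pics/c19.png')
go(deck(-.07,0,.044)+[0,0,.02],-87.7)
E
```

```text
14.03 [ 0.5784 -0.2677  0.2426] [-0.7066 -0.0162  0.7073 -0.0152] [ 0.51  0.69 -2.29] 0.0619
t 14.08 pos [ 0.5787 -0.2672  0.2429] yaw -87.4 tilt 0.08 -> [12.76  0.23 -0.09] twist 0.06090550859923951 q7 [ 0.27  0.36  0.12  1.43 -0.04  1.36 -1.13]
```

View pics/c19.png

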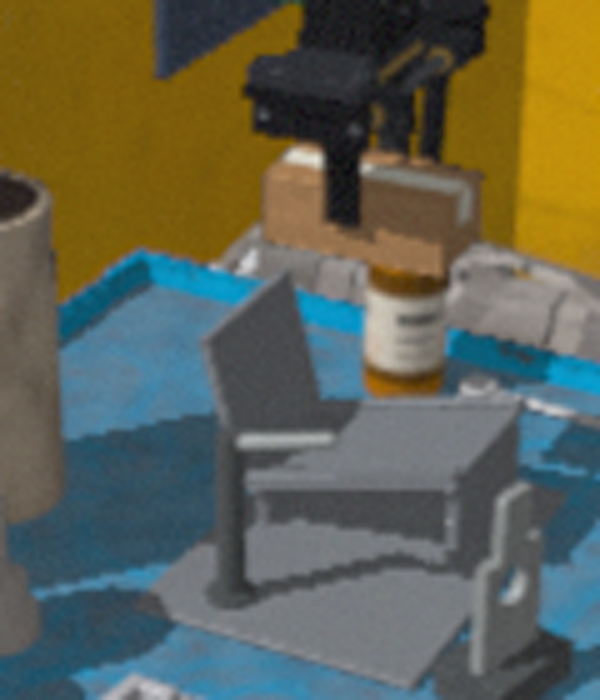

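>>> {"fn": "drive_tool", "kwargs": {
  "motion": [
    [4, 0.2, 0, 0],
    [8, 0.2, 0, 0],
    [11, 0.2, 0, 0],
    [12.7, 0.2, 0, 0],
    [12.7, 0.2, 0, 0],
    [12.7, 0.2, 0, 0]
  ]
}}

```text
time: 14.58
ee_pos: [0.5786, -0.2691, 0.1161]
eef_rot: [-0.706, -0.017, 0.707, -0.016]
ft_force: [0.9, -0.1, -2.1]
width: 0.0615
```

>>> {"fn": "drive_tool", "kwargs": {
  "motion": [
    [0.3, 0, 0, 0],
    [0.6, 0, 0, 0],
    [0.9, 0, 0, 0],
    [1.2, 0, 0, 0],
    [1.2, 0, 0, 0]
  ],
  "force": 8
}}

```text
time: 15.0
ee_pos: [0.579, -0.2706, 0.1047]
eef_rot: [0.707, 0.015, -0.707, 0.016]
ft_force: [1.5, 0.5, -1.3]
width: 0.0621
```

>>> {"fn": "drive_tool", "kwargs": {
  "motion": [
    [0.3, 0, 0, 0],
    [0.5, 0, 0, 0],
    [0.7, 0, 0, 0],
    [0.9, 0, 0, 0],
    [0.9, 0, 0, 0]
  ]
}}

```text
time: 15.42
ee_pos: [0.5793, -0.2708, 0.0968]
eef_rot: [0.708, 0.015, -0.706, 0.016]
ft_force: [-0.1, 1.1, 6.8]
width: 0.0621
```

```bash
python3 snap.py side s9;python3 - <<'E'
from go import *
crop('pics/s9.png',240,110,340,220,6,'pics/c20.png')
go(deck(-.06,0,.044),-87.7)
E
```

```text
15.42 [ 0.5793 -0.2708  0.0968] [ 0.7077  0.0153 -0.7062  0.0155] [-0.09  1.1   6.77] 0.0621
t 15.47 pos [ 0.5793 -0.2708  0.0968] yaw -87.49 tilt 0.12 -> [ 0.41 -0.14 -1.  ] twist 0.04129167446375277 q7 [ 0.28  0.47  0.11  1.59 -0.06  1.08 -1.12]
```

View pics/c20.png

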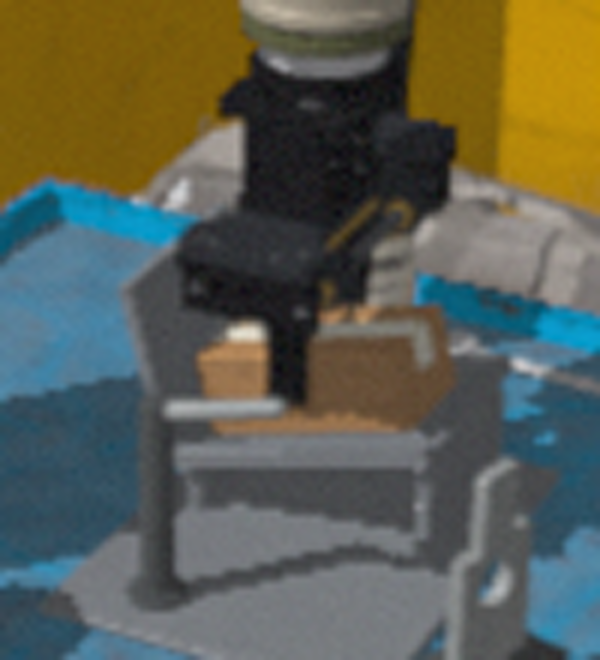

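>>> {"fn": "drive_tool", "kwargs": {
  "motion": [
    [0.05, -0.1, -0.2, 0],
    [0.1, -0.2, -0.4, 0],
    [0.18, -0.2, -0.6, 0],
    [0.24, -0.2, -0.8, 0],
    [0.24, -0.2, -0.8, 0]
  ]
}}

```text
time: 15.88
ee_pos: [0.5866, -0.2696, 0.0945]
eef_rot: [0.707, 0.015, -0.707, 0.016]
ft_force: [-2.2, -1.6, 9.0]
width: 0.0619
```

>>> {"fn": "drive_tool", "kwargs": {
  "motion": [
    [0.05, 0, -0.2, 0],
    [0.1, 0, -0.4, 0],
    [0.15, 0, -0.6, 0],
    [0.15, 0, -0.6, 0]
  ]
}}

```text
time: 16.22
ee_pos: [0.5912, -0.2694, 0.0921]
eef_rot: [-0.706, -0.015, 0.708, -0.015]
ft_force: [-5.7, -0.4, 7.4]
width: 0.0623
```

>>> {"fn": "drive_tool", "kwargs": {
  "motion": [
    [0.05, 0, -0.2, 0],
    [0.08, 0, -0.4, 0],
    [0.08, 0, -0.4, 0]
  ],
  "force": 12
}}

```text
time: 16.47
ee_pos: [0.5938, -0.2691, 0.0909]
eef_rot: [-0.705, -0.015, 0.709, -0.015]
ft_force: [-11.3, 0.2, 9.7]
width: 0.0615
```

```bash
python3 snap.py side s10;python3 - <<'E'
from go import *
crop('pics/s10.png',240,110,340,220,6,'pics/c21.png')
go(deck(-.06,0,.044),-87.7)
E
```

```text
16.47 [ 0.5938 -0.2691  0.0909] [-0.7052 -0.0148  0.7087 -0.0147] [-11.34   0.25   9.7 ] 0.0615
t 16.52 pos [ 0.5939 -0.2691  0.091 ] yaw -87.6 tilt 0.27 -> [-0.17 -0.04  0.46] twist 0.019355547949658103 q7 [ 0.27  0.51  0.11  1.55 -0.06  1.09 -1.13]
```

View pics/c21.png

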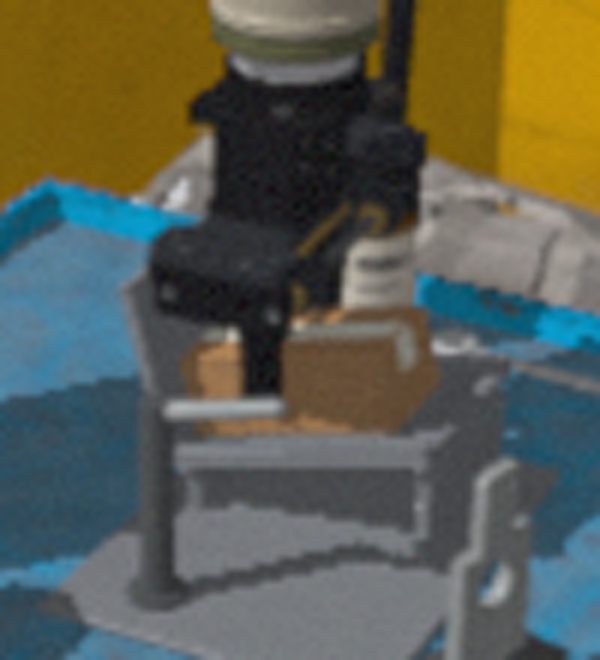

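>>> {"fn": "drive_tool", "kwargs": {
  "motion": [
    [0, 0, 0, 0],
    [0, 0, 0, 0],
    [0, 0, 0, 0],
    [0, 0, 0, 0],
    [0, 0, 0, 0],
    [0, 0, 0, 0]
  ],
  "grip": 0
}}

```text
time: 17.02
ee_pos: [0.5965, -0.2679, 0.0908]
eef_rot: [0.707, 0.016, -0.707, 0.015]
ft_force: [-0.5, -0.9, -0.6]
width: 0.086
```

>>> {"fn": "drive_tool", "kwargs": {
  "motion": [
    [-2, 0, 0, 0],
    [-5, 0, 0, 0],
    [-9, 0, 1, 0],
    [-13, 0, 5, 0],
    [-16, 0, 9, 0],
    [-18, 0, 12, 0],
    [-18, 0, 12, 0],
    [-18, 0, 12, 0],
    [-18, 0, 12, 0],
    [-18, 0, 12, 0]
  ]
}}

```text
time: 17.85
ee_pos: [0.477, -0.2727, 0.2702]
eef_rot: [-0.707, -0.016, 0.707, -0.016]
ft_force: [0.9, -0.2, -0.7]
width: 0.0872
```

```bash
python3 snap.py wrist w6; python3 snap.py side s11;python3 snap.py scene k11;python3 - <<'E'
from go import *
crop('pics/s11.png',240,120,340,220,7,'pics/c22.png')
E
```

```text
17.85 [ 0.477  -0.2727  0.2702] [-0.7068 -0.0159  0.707  -0.0155] [ 0.89 -0.19 -0.73] 0.0872
17.9 [ 0.477  -0.2725  0.2698] [-0.7065 -0.0161  0.7073 -0.0156] [-0.07  0.91  0.44] 0.0876
17.95 [ 0.477  -0.2725  0.2696] [-0.7064 -0.0161  0.7075 -0.0156] [-0.44  0.21  0.06] 0.0872
```

View pics/c22.png

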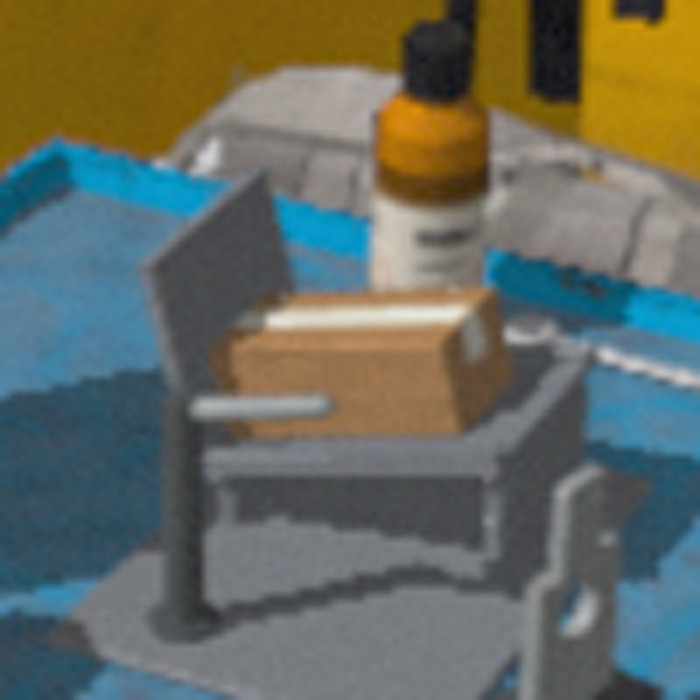

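View pics/w6.png

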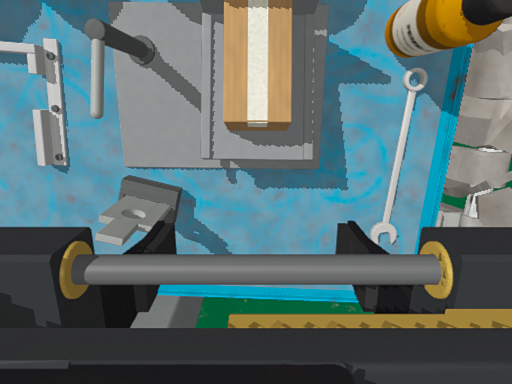

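```bash
python3 - <<'E'
from go import *
def box(f,x0,x1,y0,y1,z0,z1):
    P=lambda x,y,z:f(x/1000,y/1000,z/1000)
    return [[P(x0,y0,z1),P(x1,y0,z1),P(x1,y1,z1),P(x0,y1,z1),P(x0,y0,z1)],[P(x0,y0,z0),P(x1,y0,z0),P(x1,y1,z0),P(x0,y1,z0),P(x0,y0,z0)],[P(x0,y1,z0),P(x0,y1,z1)],[P(x0,y0,z0),P(x0,y0,z1)]]
B=box(deck,-120,0,-31,31,0,46)+box(deck,-150,0,-58,58,0,5)
overlay('pics/s11.png',SC['side'],B,'pics/o2.png',(240,120,340,220),7)
overlay('pics/k11.png',SC['scene'],B,'pics/o3.png',(240,120,340,220),7)
overlay('pics/w6.png',ld('w6'),B,'pics/o4.png',(180,0,350,180),4)
E
```

```text
(no output)
```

View pics/o2.png

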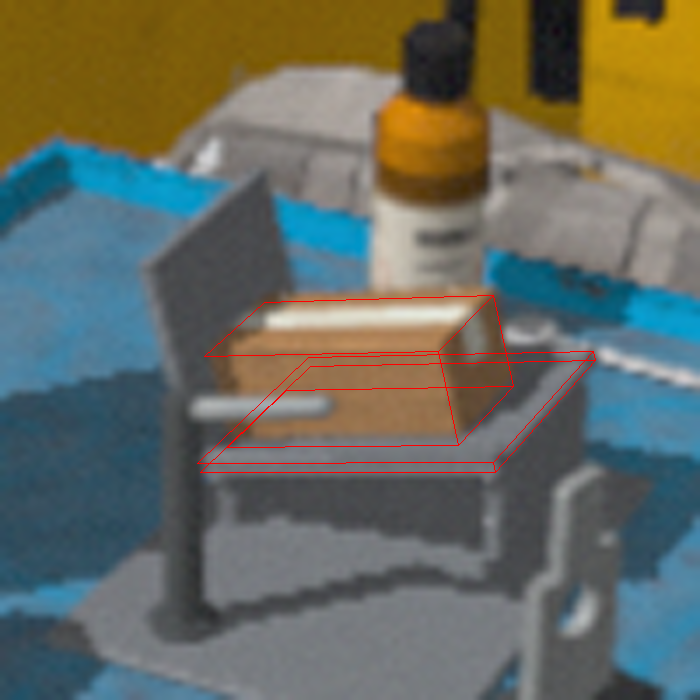

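View pics/o3.png

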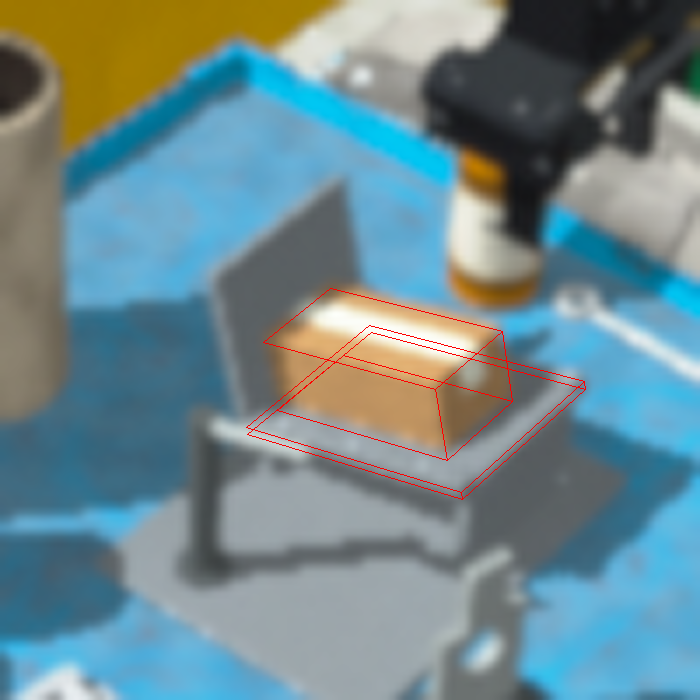

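View pics/o4.png

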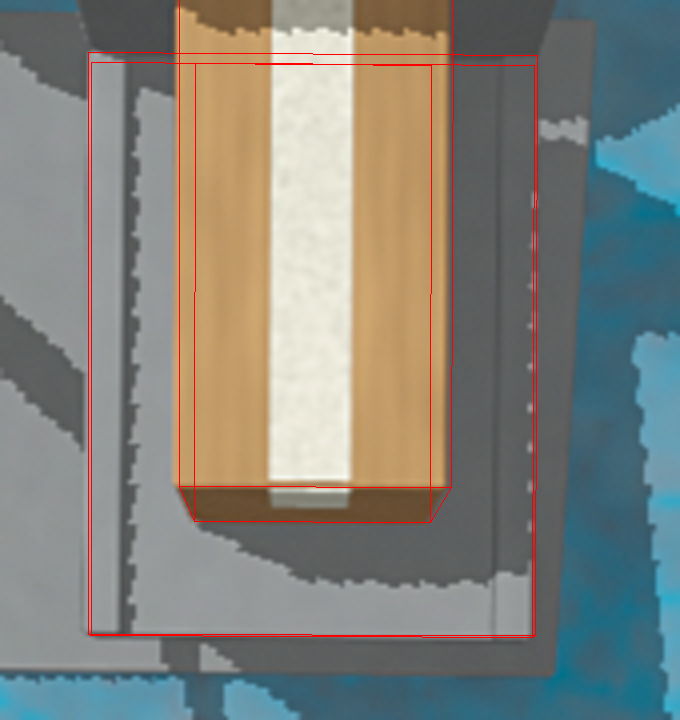

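```bash
python3 - <<'E'
from go import *
go([.5,.2,.33],-91)
w=ld('w3')
for n,u,v,z in [('tin top l',397,170,.075),('tin top r',474,178,.075),('tube base?',462,95,0)]: print(n,onz(w,u,v,z))
S=SC['side']
for n,u,v,z in [('tin base',200,240,0),('gauge base',220,217,0),('tube1',196,215,0),('tube2',168,232,0),('tube3',152,257,0),('tube4',121,281,0)]: print(n,onz(S,u,v,z).round(3))
E
```

```text
t 18.0 pos [ 0.477  -0.2726  0.2696] yaw -87.44 tilt 0.11 -> [ -6.01 -47.12  -4.4 ] twist 0.7125378726658141 q7 [ 0.31  0.15  0.14  1.63 -0.02  1.37 -1.07]
tin top l [0.63282741 0.08707558 0.075     ]
tin top r [0.73103164 0.07636497 0.075     ]
tube base? [0.74516846 0.17774002 0.        ]
tin base [0.685 0.091 0.   ]
gauge base [ 0.702 -0.033  0.   ]
tube1 [ 0.772 -0.006  0.   ]
tube2 [0.79  0.105 0.   ]
tube3 [0.753 0.216 0.   ]
tube4 [0.757 0.329 0.   ]
```

>>> {"fn": "drive_tool", "kwargs": {
  "motion": [
    [-3, -4, 0, 0],
    [-6, -8, 0, 0],
    [-6, -12, 0, 0],
    [-6, -16, 0, 0],
    [-6, -20, 0, 0],
    [-6, -24, 0, 0],
    [-6, -28, 0, 0.3],
    [-6, -32, 0, 0.6],
    [-6, -36, 0, 0.6],
    [-6, -40, 0, 0.6],
    [-6, -44, 0, 0.6],
    [-6, -47, -2, 0.6],
    [-6, -47, -2, 0.6],
    [-6, -47, -2, 0.6],
    [-6, -47, -2, 0.6],
    [-6, -47, -2, 0.6]
  ]
}}

```text
time: 19.33
ee_pos: [0.4762, 0.1962, 0.3306]
eef_rot: [-0.707, 0.004, 0.707, 0.003]
ft_force: [0.1, -0.4, -1.8]
width: 0.0869
```

```bash
python3 snap.py wrist w7
```

```text
19.33 [0.4762 0.1962 0.3306] [-0.7069  0.0038  0.7073  0.0035] [ 0.06 -0.38 -1.81] 0.0869
```

View pics/w7.png

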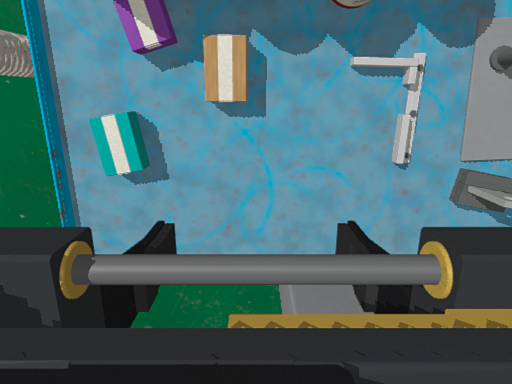

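```bash
python3 - <<'E'
from h import *
crop('pics/w7.png',190,20,270,120,6,'pics/c23.png')
E
```

```text
(no output)
```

View pics/c23.png

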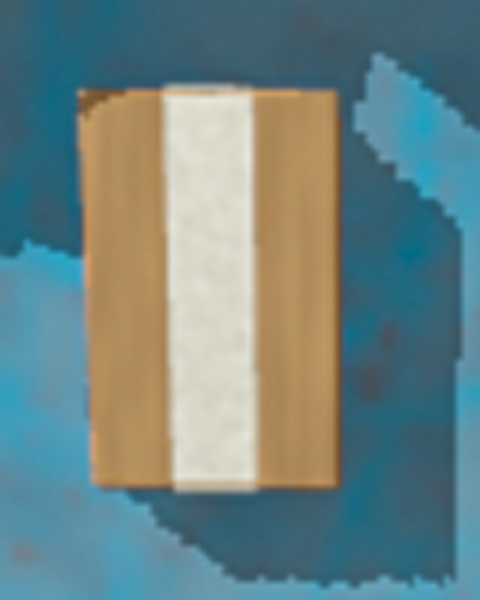

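```bash
python3 - <<'E'
from go import *
w=ld('w7')
def px(L,x0,y0,s,c): return [(c,np.array(u)/s+[x0-.5+.5/s,y0-.5+.5/s],m) for u,m in L]
for X,Y,Z in((40,27,34),(50,29,40)):
    o=px([((78,90),(X,Y,Z)),((340,90),(X,-Y,Z)),((340,488),(-X,-Y,Z)),((93,488),(-X,Y,Z))],190,20,6,w)
    p,e=fitpose(o,[.58,.23,0]);print(p,np.degrees(p[2]));print(e.round(1).tolist())
go([.586,.2355,.026],-90.8)
E
```

```text
[ 0.58824884  0.23500736 -0.01514067] -0.867496242225671
[[-0.1, -0.4], [-0.0, -0.3], [0.2, 0.5], [-0.1, 0.3]]
[ 0.57858944  0.23482467 -0.0181889 ] -1.0421470074960262
[[-2.1, -1.8], [1.9, -1.4], [1.8, 16.2], [-1.6, 15.9]]
t 19.38 pos [0.4762 0.1961 0.3308] yaw -90.6 tilt 0.02 -> [ 30.48  -4.06 -10.94] twist 0.039761153890435705 q7 [-0.16  0.07 -0.33  1.59  0.02  1.49 -2.08]
```

>>> {"fn": "drive_tool", "kwargs": {
  "motion": [
    [4, -2, -3, 0],
    [8, -4, -6, 0],
    [12, -4, -9, 0],
    [16, -4, -11, 0],
    [20, -4, -11, 0],
    [23, -4, -11, 0],
    [26, -4, -11, 0],
    [29, -4, -11, 0],
    [30.4, -4, -11, 0],
    [30.4, -4, -11, 0],
    [30.4, -4, -11, 0]
  ]
}}

```text
time: 20.3
ee_pos: [0.5869, 0.2361, 0.0281]
eef_rot: [0.707, -0.003, -0.707, -0.003]
ft_force: [-0.1, -0.1, 0.8]
width: 0.0871
```

>>> {"fn": "drive_tool", "kwargs": {
  "motion": [
    [0, 0, 0, 0],
    [0, 0, 0, 0],
    [0, 0, 0, 0],
    [0, 0, 0, 0],
    [0, 0, 0, 0],
    [0, 0, 0, 0],
    [0, 0, 0, 0],
    [0, 0, 0, 0],
    [0, 0, 0, 0],
    [0, 0, 0, 0]
  ],
  "grip": 255,
  "force": 15
}}

```text
time: 21.13
ee_pos: [0.5866, 0.236, 0.0273]
eef_rot: [0.707, -0.003, -0.707, -0.003]
ft_force: [-0.9, -1.7, 5.4]
width: 0.0538
```

```bash
python3 snap.py side s12; python3 - <<'E'
from go import *
crop('pics/s12.png',120,180,280,300,5,'pics/c24.png')
go(stop(-.06,.065,.09),-92.2)
E
```

```text
21.13 [0.5866 0.236  0.0273] [ 0.7073 -0.0033 -0.7069 -0.0031] [-0.86 -1.71  5.36] 0.0538
t 21.18 pos [0.5866 0.2361 0.0273] yaw -90.51 tilt 0.03 -> [-6.27 17.59  5.06] twist 0.33805427864388093 q7 [-0.23  0.56 -0.3   1.63  0.19  0.98 -2.17]
```

View pics/c24.png

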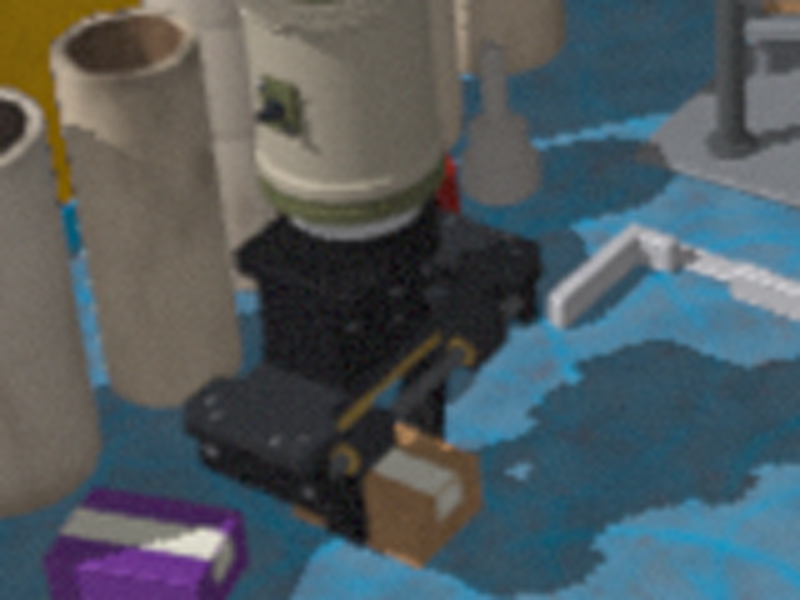

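>>> {"fn": "drive_tool", "kwargs": {
  "motion": [
    [-3, 0, 0, 0],
    [-6.2, 1, 1, 0],
    [-6.2, 4, 2, 0.3],
    [-6.2, 8, 3, 0.3],
    [-6.2, 12, 4, 0.3],
    [-6.2, 16, 5, 0.3],
    [-6.2, 17.6, 5, 0.3],
    [-6.2, 17.6, 5, 0.3],
    [-3, 17.6, 5, 0.3],
    [-1, 17.6, 5, 0.3],
    [0, 17.6, 5, 0.3],
    [0.1, 17.6, 5, 0.3],
    [0.1, 17.6, 5, 0.3],
    [0.1, 17.6, 5, 0.3]
  ]
}}

```text
time: 22.35
ee_pos: [0.535, 0.0613, 0.0262]
eef_rot: [0.707, -0.012, -0.707, -0.012]
ft_force: [0.0, 0.3, -1.5]
width: 0.0539
```

```bash
python3 snap.py side s13; python3 - <<'E'
from go import *
crop('pics/s13.png',180,180,300,280,6,'pics/c25.png')
go(stop(-.0415,.060,.027),-92.2)
go(stop(-.0415,.027,.027),-92.2)
E
```

```text
22.35 [0.535  0.0613 0.0262] [ 0.7071 -0.012  -0.7069 -0.0123] [ 0.05  0.29 -1.5 ] 0.0539
t 22.4 pos [0.5352 0.0612 0.0264] yaw -91.97 tilt 0.05 -> [-0.06  0.56 -1.77] twist 0.04605760091918683 q7 [ 0.02  0.39 -0.26  1.89  0.12  0.88 -1.9 ]
t 22.4 pos [0.5352 0.0612 0.0264] yaw -91.97 tilt 0.05 -> [-0.06  3.86 -1.77] twist 0.04605760091918683 q7 [ 0.02  0.39 -0.26  1.89  0.12  0.88 -1.9 ]
```

View pics/c25.png

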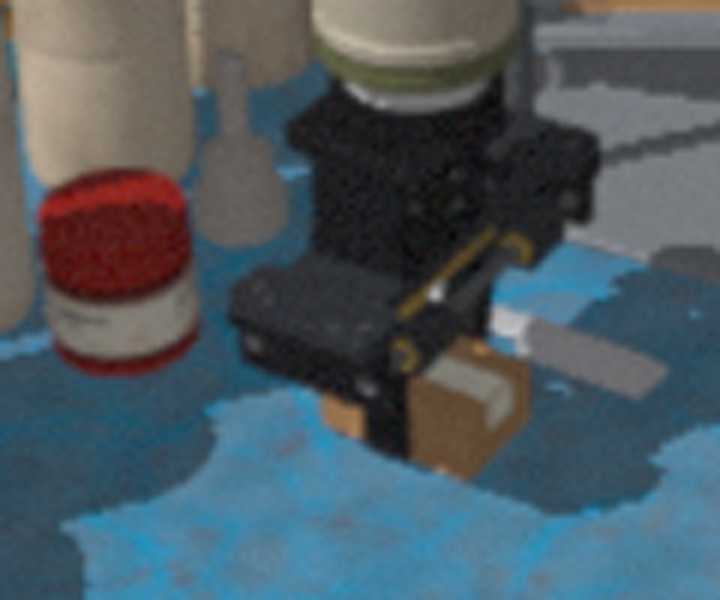

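>>> {"fn": "drive_tool", "kwargs": {
  "motion": [
    [0.05, 0.3, -0.6, 0],
    [0.05, 0.6, -1.2, 0],
    [0.05, 0.6, -1.6, 0],
    [0.05, 0.6, -1.7, 0],
    [0.05, 0.6, -1.9, 0],
    [0.05, 0.6, -2.0, 0],
    [0.05, 0.6, -2.0, 0]
  ]
}}

```text
time: 22.98
ee_pos: [0.5521, 0.0534, 0.0245]
eef_rot: [-0.705, 0.013, 0.709, 0.012]
ft_force: [-11.9, -3.6, 3.8]
width: 0.0541
```

>>> {"fn": "drive_tool", "kwargs": {
  "motion": [
    [0, 0, 0.15, 0],
    [0, 0.7, 0.15, 0],
    [0, 1.4, 0.17, 0],
    [0, 2, 0.2, 0],
    [0, 2.4, 0.2, 0],
    [0, 2.4, 0.2, 0]
  ]
}}

```text
time: 23.48
ee_pos: [0.5511, 0.0292, 0.0251]
eef_rot: [-0.706, 0.013, 0.708, 0.013]
ft_force: [-5.2, -1.9, -1.7]
width: 0.0536
```

>>> {"fn": "drive_tool", "kwargs": {
  "motion": [
    [0, 0.2, 0, 0],
    [0, 0.4, 0, 0],
    [0, 0.6, 0, 0],
    [0, 0.6, 0, 0]
  ]
}}

```text
time: 23.82
ee_pos: [0.551, 0.0242, 0.0251]
eef_rot: [-0.707, 0.012, 0.707, 0.012]
ft_force: [-5.4, 1.6, -1.0]
width: 0.0539
```

>>> {"fn": "drive_tool", "kwargs": {
  "motion": [
    [0, 0.2, 0, 0],
    [0, 0.4, -0.05, 0],
    [0, 0.5, -0.1, 0],
    [0, 0.5, -0.1, 0]
  ]
}}

```text
time: 24.15
ee_pos: [0.5509, 0.0202, 0.0249]
eef_rot: [-0.706, 0.012, 0.708, 0.012]
ft_force: [-8.7, 4.4, -0.1]
width: 0.0538
```

>>> {"fn": "drive_tool", "kwargs": {
  "motion": [
    [0, 0.2, 0, 0],
    [0, 0.3, 0, 0],
    [0, 0.3, 0, 0]
  ]
}}

```text
time: 24.4
ee_pos: [0.5509, 0.0201, 0.0249]
eef_rot: [-0.706, 0.01, 0.708, 0.013]
ft_force: [-7.2, 14.2, -2.3]
width: 0.0538
```

```bash
python3 snap.py scene k14; python3 snap.py side s14; python3 - <<'E'
from go import *
crop('pics/s14.png',190,190,290,270,7,'pics/c26.png')
E
```

```text
24.4 [0.5509 0.0201 0.0249] [-0.7061  0.0098  0.7079  0.0128] [-7.22 14.17 -2.32] 0.0538
24.45 [0.5509 0.0201 0.0249] [-0.7061  0.0098  0.7079  0.0128] [-7.73 13.56 -1.34] 0.0536
```

View pics/c26.png

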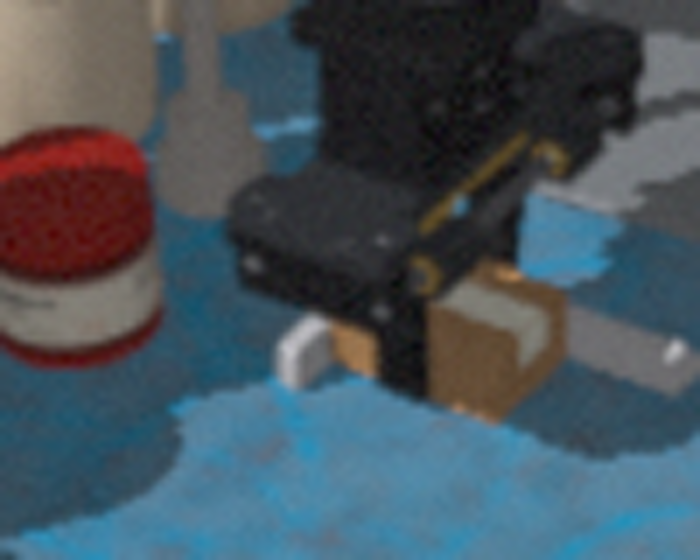

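>>> {"fn": "drive_tool", "kwargs": {
  "motion": [
    [0, -0.2, 0, 0],
    [0, -0.2, 0, 0],
    [0, -0.2, 0, 0],
    [0, -0.2, 0, 0],
    [0, -0.2, 0, 0],
    [0, -0.2, 0, 0]
  ],
  "grip": 0
}}

```text
time: 25.0
ee_pos: [0.5527, 0.0176, 0.0255]
eef_rot: [0.707, -0.013, -0.707, -0.012]
ft_force: [0.6, 0.2, 0.2]
width: 0.0835
```

>>> {"fn": "drive_tool", "kwargs": {
  "motion": [
    [-2, 0, 0, 0],
    [-5, 0, 0, 0],
    [-9, 0, 0, 0],
    [-13, 0, 4, 0],
    [-17, 0, 8, 0],
    [-20, 0, 10, 0],
    [-20, 0, 10, 0],
    [-20, 0, 10, 0],
    [-20, 0, 10, 0],
    [-20, 0, 10, 0]
  ]
}}

```text
time: 25.83
ee_pos: [0.4525, 0.0213, 0.2249]
eef_rot: [-0.707, 0.013, 0.707, 0.012]
ft_force: [0.3, -0.1, -1.1]
width: 0.087
```

```bash
python3 snap.py wrist w8; python3 snap.py side s15;python3 - <<'E'
from go import *
crop('pics/w8.png',190,0,320,150,5,'pics/c27.png')
crop('pics/s15.png',190,190,290,270,7,'pics/c28.png')
E
```

```text
25.83 [0.4525 0.0213 0.2249] [-0.707   0.0125  0.707   0.0124] [ 0.28 -0.07 -1.05] 0.087
25.88 [0.4524 0.0214 0.2243] [-0.7065  0.0124  0.7075  0.0124] [-0.13  0.28 -0.45] 0.087
```

View pics/c27.png

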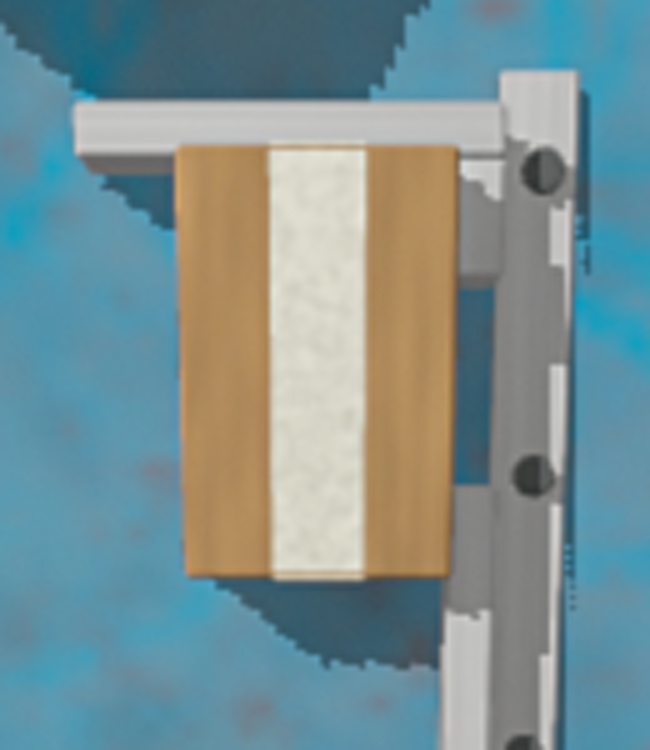

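View pics/c28.png

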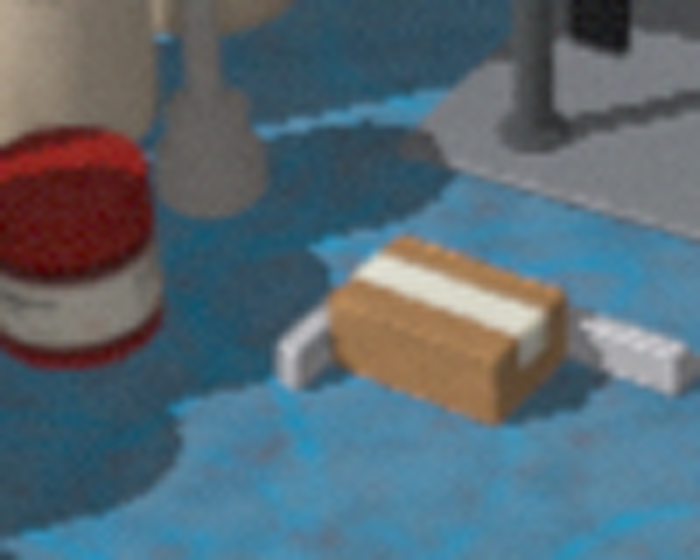

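```bash
python3 - <<'E'
from go import *
w=ld('w8')
def px(L,x0,y0,s,c): return [(c,np.array(u)/s+[x0-.5+.5/s,y0-.5+.5/s],m) for u,m in L]
o=px([((175,147),(40,27,34)),((460,148),(40,-27,34)),((448,576),(-40,-27,34)),((187,577),(-40,27,34))],190,0,5,w)
p,e=fitpose(o,[.55,.02,0]);print(p,np.degrees(p[2]),abs(e).max())
o=px([((73,102),(10,75,20)),((73,155),(0,75,20)),((491,487),(-62,-10,20)),((453,487),(-62,0,20)),((500,280),(-22,-10,20)),((503,157),(0,-10,20))],190,0,5,w)
q,e=fitpose(o,[.59,.0,0]);print(q,np.degrees(q[2]));print(e.round(1).tolist())
print(R.from_euler('z',-q[2]).apply(np.r_[p[:2]-q[:2],0]))
go([.553,.021,.028],-92.2)
E
```

```text
[ 0.55047839  0.02158438 -0.03830868] -2.19492595447005 1.2965141528971742
[ 0.58969854 -0.00668807 -0.03951547] -2.2640698897139133
[[-0.9, -0.5], [-0.5, 0.2], [1.2, 0.2], [-1.0, 0.2], [0.6, -0.2], [0.7, 0.1]]
[-0.04030644  0.02670098  0.        ]
t 25.93 pos [0.4523 0.0214 0.2241] yaw -92.01 tilt 0.11 -> [ 19.59  -0.31 -10.1 ] twist 0.03789395034687004 q7 [ 0.13 -0.02 -0.27  1.9  -0.01  1.26 -1.75]
```

>>> {"fn": "drive_tool", "kwargs": {
  "motion": [
    [2, -0.3, -4, 0],
    [4, -0.3, -8, 0],
    [8, -0.3, -10, 0],
    [12, -0.3, -10, 0],
    [15, -0.3, -10, 0],
    [18, -0.3, -10, 0],
    [19.5, -0.3, -10, 0],
    [19.5, -0.3, -10, 0],
    [19.5, -0.3, -10, 0]
  ]
}}

```text
time: 26.68
ee_pos: [0.5516, 0.0211, 0.0285]
eef_rot: [-0.706, 0.012, 0.708, 0.012]
ft_force: [-0.4, 0.1, 1.0]
width: 0.087
```

>>> {"fn": "drive_tool", "kwargs": {
  "motion": [
    [0, 0, 0, 0],
    [0, 0, 0, 0],
    [0, 0, 0, 0],
    [0, 0, 0, 0],
    [0, 0, 0, 0],
    [0, 0, 0, 0],
    [0, 0, 0, 0],
    [0, 0, 0, 0],
    [0, 0, 0, 0],
    [0, 0, 0, 0]
  ],
  "grip": 255,
  "force": 15
}}

```text
time: 27.52
ee_pos: [0.5526, 0.021, 0.0307]
eef_rot: [0.707, -0.012, -0.707, -0.012]
ft_force: [-1.2, -0.5, 4.4]
width: 0.0537
```

```bash
python3 - <<'E'
from go import *
go(deck(-.05,.0005,.074)+[0,0,.04],-87.7)
E
```

```text
t 27.52 pos [0.5526 0.021  0.0307] yaw -92.01 tilt 0.02 -> [-12.84  28.69  -6.42] twist -0.86108736727723 q7 [ 0.09  0.41 -0.25  1.85  0.12  0.9  -1.82]
```

>>> {"fn": "drive_tool", "kwargs": {
  "motion": [
    [-3, 0, 0, 0],
    [-7, 0, 0, 0],
    [-11, 0, 0, 0],
    [-15, 0, 0, 0],
    [-19, 0, 0, 0],
    [-22, 0, 0, 0],
    [-22, 3, -1, 0],
    [-22, 7, -2, -0.3],
    [-22, 11, -3, -0.6],
    [-22, 15, -4, -0.9],
    [-22, 19, -5, -0.9],
    [-22, 23, -6, -0.9],
    [-22, 27, -6.4, -0.9],
    [-22, 28.7, -6.4, -0.9],
    [-22, 28.7, -6.4, -0.9],
    [-22, 28.7, -6.4, -0.9],
    [-22, 28.7, -6.4, -0.9]
  ]
}}

```text
time: 28.93
ee_pos: [0.6066, -0.2667, 0.2497]
eef_rot: [-0.707, -0.016, 0.707, -0.015]
ft_force: [-0.2, -0.1, -1.5]
width: 0.0542
```

```bash
python3 snap.py side s16; python3 - <<'E'
from go import *
crop('pics/s16.png',220,90,340,230,5,'pics/c29.png')
go(deck(-.05,.0005,.0767)+[0,0,.016],-87.7)
go(deck(-.05,.0005,.0767),-87.7)
E
```

```text
28.93 [ 0.6066 -0.2667  0.2497] [-0.7067 -0.0163  0.7071 -0.0154] [-0.17 -0.07 -1.5 ] 0.0542
t 28.98 pos [ 0.6067 -0.2662  0.2501] yaw -87.38 tilt 0.07 -> [11.23  0.2  -0.06] twist 0.06408780442219494 q7 [ 0.42  0.41 -0.1   1.33  0.04  1.4  -1.21]
t 28.98 pos [ 0.6067 -0.2662  0.2501] yaw -87.38 tilt 0.07 -> [12.83  0.2  -0.06] twist 0.06408780442219494 q7 [ 0.42  0.41 -0.1   1.33  0.04  1.4  -1.21]
```

View pics/c29.png

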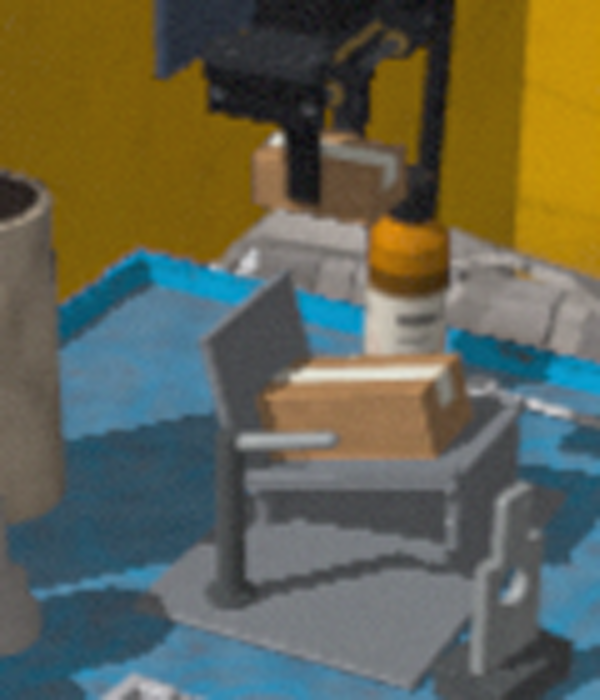

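>>> {"fn": "drive_tool", "kwargs": {
  "motion": [
    [4, 0.2, 0, 0],
    [8, 0.2, 0, 0],
    [10, 0.2, 0, 0],
    [11.2, 0.2, 0, 0],
    [11.2, 0.2, 0, 0],
    [11.2, 0.2, 0, 0]
  ]
}}

```text
time: 29.48
ee_pos: [0.6071, -0.2692, 0.1394]
eef_rot: [0.707, 0.016, -0.707, 0.016]
ft_force: [0.5, 0.2, -1.5]
width: 0.0539
```

>>> {"fn": "drive_tool", "kwargs": {
  "motion": [
    [0.3, 0, 0, 0],
    [0.6, 0, 0, 0],
    [0.9, 0, 0, 0],
    [1.2, 0, 0, 0],
    [1.4, 0, 0, 0],
    [1.4, 0, 0, 0]
  ],
  "force": 8
}}

```text
time: 29.98
ee_pos: [0.6072, -0.2701, 0.125]
eef_rot: [0.708, 0.015, -0.706, 0.016]
ft_force: [3.9, -0.1, 3.0]
width: 0.0539
```

```bash
python3 snap.py side s17; python3 - <<'E'
from go import *
crop('pics/s17.png',240,110,340,220,6,'pics/c30.png')
go(deck(-.04,.0005,.0767),-87.7)
E
```

```text
29.98 [ 0.6072 -0.2701  0.125 ] [ 0.7076  0.0152 -0.7063  0.0156] [ 3.91 -0.08  2.98] 0.0539
t 30.03 pos [ 0.6072 -0.2701  0.1251] yaw -87.5 tilt 0.11 -> [ 0.59 -0.21 -0.99] twist 0.040365521293961135 q7 [ 0.42  0.5  -0.1   1.48  0.05  1.16 -1.21]
```

View pics/c30.png

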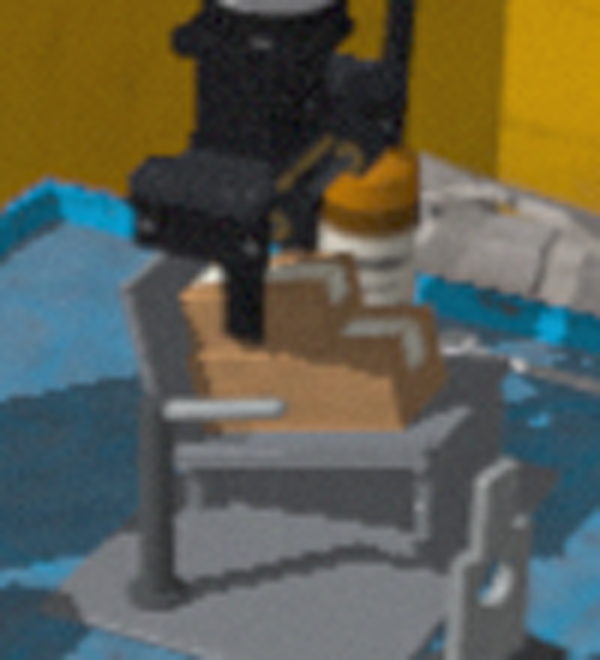

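>>> {"fn": "drive_tool", "kwargs": {
  "motion": [
    [0.2, 0, 0, 0],
    [0.4, 0, 0, 0],
    [0.4, 0, 0, 0]
  ]
}}

```text
time: 30.28
ee_pos: [0.6072, -0.2701, 0.1217]
eef_rot: [0.708, 0.015, -0.706, 0.016]
ft_force: [2.1, 0.7, 8.0]
width: 0.0541
```

>>> {"fn": "drive_tool", "kwargs": {
  "motion": [
    [0.05, -0.1, -0.2, 0],
    [0.1, -0.2, -0.4, 0],
    [0.18, -0.2, -0.6, 0],
    [0.24, -0.2, -0.8, 0],
    [0.24, -0.2, -0.8, 0]
  ]
}}

```text
time: 30.7
ee_pos: [0.6144, -0.2687, 0.1192]
eef_rot: [0.707, 0.015, -0.707, 0.016]
ft_force: [-1.8, -1.6, 9.8]
width: 0.0541
```

>>> {"fn": "drive_tool", "kwargs": {
  "motion": [
    [0.05, 0, -0.2, 0],
    [0.1, 0, -0.4, 0],
    [0.1, 0, -0.4, 0]
  ]
}}

```text
time: 30.95
ee_pos: [0.6171, -0.2686, 0.1173]
eef_rot: [-0.706, -0.015, 0.708, -0.015]
ft_force: [-5.5, -1.5, 8.2]
width: 0.0539
```

>>> {"fn": "drive_tool", "kwargs": {
  "motion": [
    [0.05, 0, -0.2, 0],
    [0.1, 0, -0.4, 0],
    [0.1, 0, -0.4, 0]
  ],
  "force": 12
}}

```text
time: 31.2
ee_pos: [0.6198, -0.2684, 0.116]
eef_rot: [-0.705, -0.015, 0.709, -0.015]
ft_force: [-11.3, 1.0, 9.8]
width: 0.054
```

>>> {"fn": "drive_tool", "kwargs": {
  "motion": [
    [0.05, 0, -0.2, 0],
    [0.05, 0, -0.3, 0],
    [0.05, 0, -0.3, 0]
  ]
}}

```text
time: 31.45
ee_pos: [0.622, -0.2682, 0.115]
eef_rot: [-0.704, -0.015, 0.709, -0.015]
ft_force: [-13.4, 1.7, 9.8]
width: 0.0543
```

```bash
python3 snap.py side s18; python3 - <<'E'
from go import *
crop('pics/s18.png',240,110,340,220,6,'pics/c31.png')
go(deck(-.04,.0005,.0767),-87.7)
E
```

```text
31.45 [ 0.622  -0.2682  0.115 ] [-0.7045 -0.0149  0.7094 -0.0146] [-13.39   1.7    9.84] 0.0543
t 31.5 pos [ 0.6221 -0.2682  0.1151] yaw -87.61 tilt 0.39 -> [-0.4  -0.08  0.51] twist 0.018160376767616525 q7 [ 0.41  0.54 -0.1   1.44  0.06  1.17 -1.23]
```

View pics/c31.png

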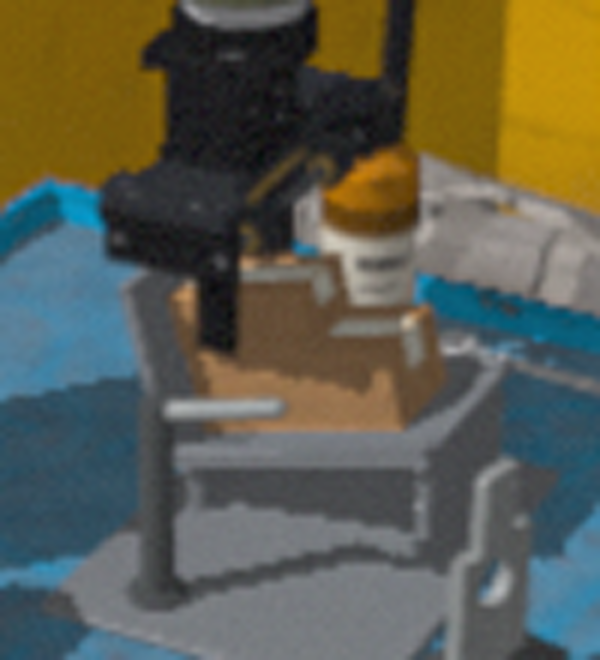

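>>> {"fn": "drive_tool", "kwargs": {
  "motion": [
    [0, 0, 0.2, 0],
    [0, 0, 0.2, 0],
    [0, 0, 0.2, 0],
    [0, 0, 0.2, 0],
    [0, 0, 0.2, 0],
    [0, 0, 0.2, 0]
  ],
  "grip": 0
}}

```text
time: 32.0
ee_pos: [0.6235, -0.2671, 0.1154]
eef_rot: [0.707, 0.016, -0.707, 0.015]
ft_force: [-0.5, -0.5, 0.9]
width: 0.0837
```

>>> {"fn": "drive_tool", "kwargs": {
  "motion": [
    [-2, 0, 0, 0],
    [-5, 0, 0, 0],
    [-9, 0, 1, 0],
    [-13, 0, 5, 0],
    [-16, 0, 9, 0],
    [-17, 0, 12, 0],
    [-17, 0, 14, 0],
    [-17, 0, 14, 0],
    [-17, 0, 14, 0],
    [-17, 0, 14, 0],
    [-17, 0, 14, 0]
  ]
}}

```text
time: 32.92
ee_pos: [0.4843, -0.2727, 0.2848]
eef_rot: [-0.707, -0.016, 0.707, -0.016]
ft_force: [0.0, 0.3, -0.8]
width: 0.0868
```

```bash
python3 snap.py wrist w9; python3 snap.py side s19;python3 snap.py scene k19;python3 - <<'E'
from go import *
def box(f,x0,x1,y0,y1,z0,z1):
    P=lambda x,y,z:f(x/1000,y/1000,z/1000)
    return [[P(x0,y0,z1),P(x1,y0,z1),P(x1,y1,z1),P(x0,y1,z1),P(x0,y0,z1)],[P(x0,y0,z0),P(x1,y0,z0),P(x1,y1,z0),P(x0,y1,z0),P(x0,y0,z0)],[P(x0,y1,z0),P(x0,y1,z1)],[P(x0,y0,z0),P(x0,y0,z1)]]
B=box(deck,-120,0,-31,31,0,46)+box(deck,-80,0,-27,27,46,80)+box(deck,-150,0,-58,58,0,5)
overlay('pics/s19.png',SC['side'],[],'pics/o5.png',(240,120,340,220),7)
overlay('pics/w9.png',ld('w9'),B,'pics/o6.png',(180,0,380,180),4)
E
```

```text
32.92 [ 0.4843 -0.2727  0.2848] [-0.7068 -0.0162  0.7071 -0.0157] [ 0.03  0.27 -0.76] 0.0868
32.97 [ 0.4843 -0.2727  0.2846] [-0.7066 -0.0162  0.7072 -0.0156] [-0.05  0.42  0.57] 0.0872
33.02 [ 0.4843 -0.2728  0.2846] [-0.7066 -0.0162  0.7073 -0.0156] [ 0.07 -0.26  0.43] 0.087
```

View pics/o5.png

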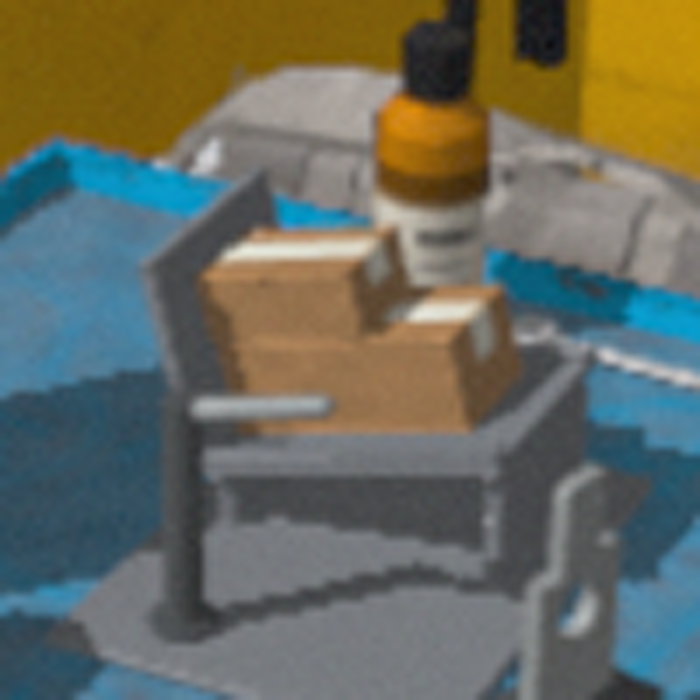

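View pics/o6.png

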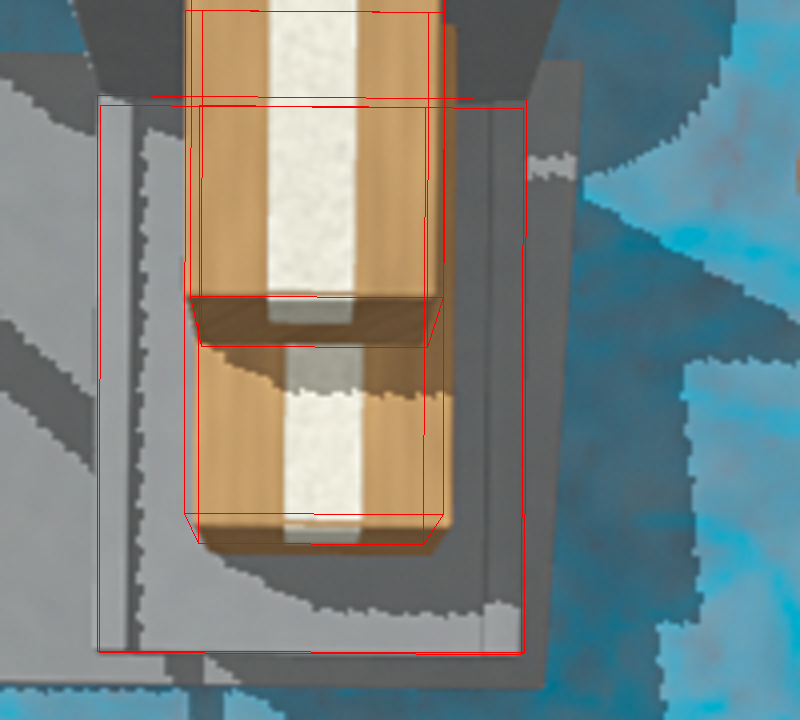

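```bash
python3 - <<'E'
from go import *
a=deck(-.155,-.002,.014)+[0,0,.019]; b=deck(-.1325,-.002,.012)+[0,0,.019]
print(a,b)
go(a+[0,0,.03],-87.7)
go(a,-87.7)
E
```

```text
[ 0.48990198 -0.27469675  0.10728712] [ 0.51110028 -0.27379699  0.0995365 ]
t 33.07 pos [ 0.4841 -0.2729  0.2846] yaw -87.43 tilt 0.07 -> [14.74  0.22 -0.58] twist 0.053150322643671186 q7 [ 0.5   0.16 -0.08  1.58  0.01  1.4  -1.11]
t 33.07 pos [ 0.4841 -0.2729  0.2846] yaw -87.43 tilt 0.07 -> [17.74  0.22 -0.58] twist 0.053150322643671186 q7 [ 0.5   0.16 -0.08  1.58  0.01  1.4  -1.11]
```

>>> {"fn": "drive_tool", "kwargs": {
  "motion": [
    [3, 0.2, -0.5, 0],
    [6, 0.2, -0.5, 0],
    [9, 0.2, -0.5, 0],
    [11, 0.2, -0.5, 0],
    [11, 0.2, -0.5, 0],
    [11, 0.2, -0.5, 0],
    [11, 0.2, -0.5, 0],
    [11, 0.2, -0.5, 0],
    [13, 0.2, -0.5, 0],
    [15, 0.2, -0.5, 0],
    [17, 0.2, -0.5, 0],
    [17.7, 0.2, -0.5, 0],
    [17.7, 0.2, -0.5, 0],
    [17.7, 0.2, -0.5, 0]
  ],
  "grip": 255
}}

```text
time: 34.23
ee_pos: [0.4892, -0.2754, 0.1097]
eef_rot: [0.707, 0.015, -0.707, 0.016]
ft_force: [0.8, 0.1, 0.7]
width: 0.0041
```

```bash
python3 snap.py side s20; python3 - <<'E'
from go import *
crop('pics/s20.png',240,110,340,220,6,'pics/c32.png')
go(deck(-.1325,-.002,.012)+[0,0,.019],-87.7)
E
```

```text
34.23 [ 0.4892 -0.2754  0.1097] [ 0.7074  0.0152 -0.7065  0.0156] [0.77 0.09 0.66] 0.0041
t 34.28 pos [ 0.4895 -0.2756  0.1101] yaw -87.5 tilt 0.13 -> [ 1.06 -0.08 -2.16] twist 0.03968373978350428 q7 [ 0.51  0.31 -0.09  1.78  0.03  1.05 -1.12]
```

View pics/c32.png

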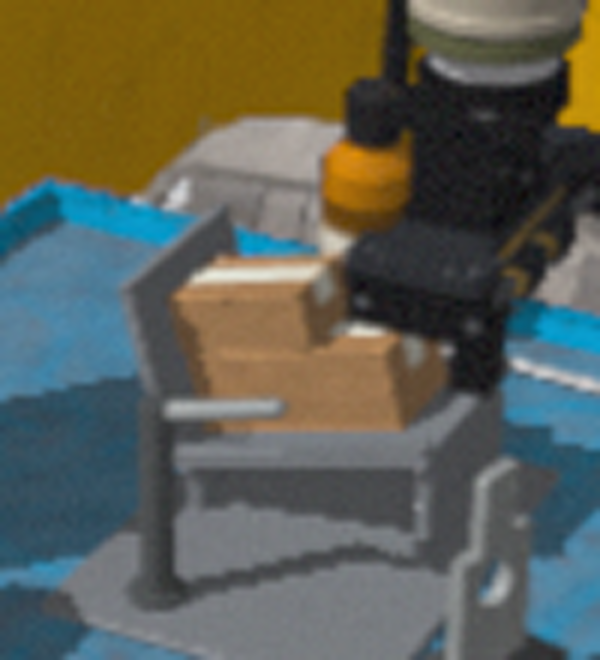

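>>> {"fn": "drive_tool", "kwargs": {
  "motion": [
    [0.3, 0, -0.6, 0],
    [0.6, 0, -1.2, 0],
    [0.8, 0, -1.7, 0],
    [0.9, 0, -2, 0],
    [0.9, 0, -2, 0]
  ]
}}

```text
time: 34.7
ee_pos: [0.5091, -0.2741, 0.0994]
eef_rot: [-0.707, -0.016, 0.707, -0.016]
ft_force: [-1.5, 0.6, 1.1]
width: 0.0009
```

>>> {"fn": "drive_tool", "kwargs": {
  "motion": [
    [0.03, 0, -0.1, 0],
    [0.05, 0, -0.2, 0],
    [0.07, 0, -0.3, 0],
    [0.07, 0, -0.3, 0]
  ]
}}

```text
time: 35.03
ee_pos: [0.511, -0.2744, 0.0988]
eef_rot: [-0.707, -0.015, 0.707, -0.015]
ft_force: [-6.0, -0.4, 4.8]
width: 0.0003
```

>>> {"fn": "drive_tool", "kwargs": {
  "motion": [
    [0.02, 0, -0.1, 0],
    [0.05, 0, -0.2, 0],
    [0.05, 0, -0.3, 0],
    [0.05, 0, -0.3, 0]
  ]
}}

```text
time: 35.37
ee_pos: [0.5115, -0.2744, 0.0985]
eef_rot: [-0.705, -0.015, 0.709, -0.015]
ft_force: [-17.9, 3.6, 17.9]
width: 0.0005
```

>>> {"fn": "drive_tool", "kwargs": {
  "motion": [
    [0.02, 0, -0.1, 0],
    [0.05, 0, -0.2, 0],
    [0.05, 0, -0.2, 0],
    [0.05, 0, -0.2, 0]
  ]
}}

```text
time: 35.7
ee_pos: [0.5118, -0.2745, 0.0983]
eef_rot: [-0.704, -0.015, 0.71, -0.014]
ft_force: [-27.0, 4.0, 27.5]
width: 0.0002
```

>>> {"fn": "drive_tool", "kwargs": {
  "motion": [
    [-0.5, 0, 0.5, 0],
    [-1, 0, 2, 0],
    [-3, 0, 3, 0],
    [-7, 0, 3, 0],
    [-11, 0, 3, 0],
    [-15, 0, 3, 0],
    [-18, 0, 3, 0],
    [-18, 0, 3, 0],
    [-18, 0, 3, 0],
    [-18, 0, 3, 0],
    [-18, 0, 3, 0]
  ],
  "grip": 0
}}

```text
time: 36.62
ee_pos: [0.4862, -0.2749, 0.2762]
eef_rot: [-0.706, -0.016, 0.708, -0.015]
ft_force: [-0.6, -0.4, 0.1]
width: 0.0659
```

```bash
python3 snap.py wrist w10; python3 snap.py side s21;python3 - <<'E'
from go import *
def box(f,x0,x1,y0,y1,z0,z1):
    P=lambda x,y,z:f(x/1000,y/1000,z/1000)
    return [[P(x0,y0,z1),P(x1,y0,z1),P(x1,y1,z1),P(x0,y1,z1),P(x0,y0,z1)],[P(x0,y0,z0),P(x1,y0,z0),P(x1,y1,z0),P(x0,y1,z0),P(x0,y0,z0)],[P(x0,y1,z0),P(x0,y1,z1)],[P(x0,y0,z0),P(x0,y0,z1)]]
B=box(deck,-120,0,-31,31,0,46)+box(deck,-80,0,-27,27,46,80)+box(deck,-150,0,-58,58,0,5)
overlay('pics/s21.png',SC['side'],[],'pics/o7.png',(240,120,340,220),7)
overlay('pics/w10.png',ld('w10'),B,'pics/o8.png',(160,0,360,180),4)
E
```

```text
36.62 [ 0.4862 -0.2749  0.2762] [-0.7063 -0.0159  0.7076 -0.0151] [-0.58 -0.36  0.09] 0.0659
36.67 [ 0.4861 -0.2749  0.2761] [-0.7062 -0.0159  0.7077 -0.015 ] [ 0.39  0.15 -0.09] 0.0696
```

View pics/o7.png

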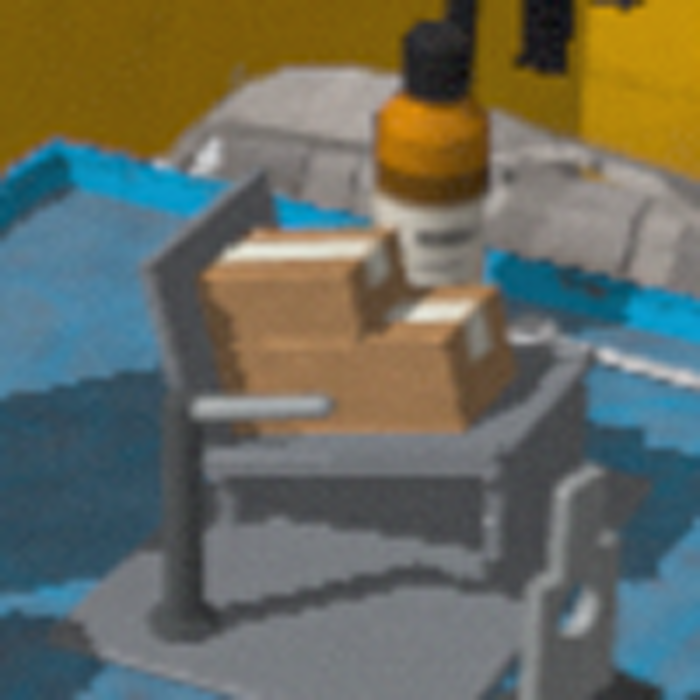

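View pics/o8.png

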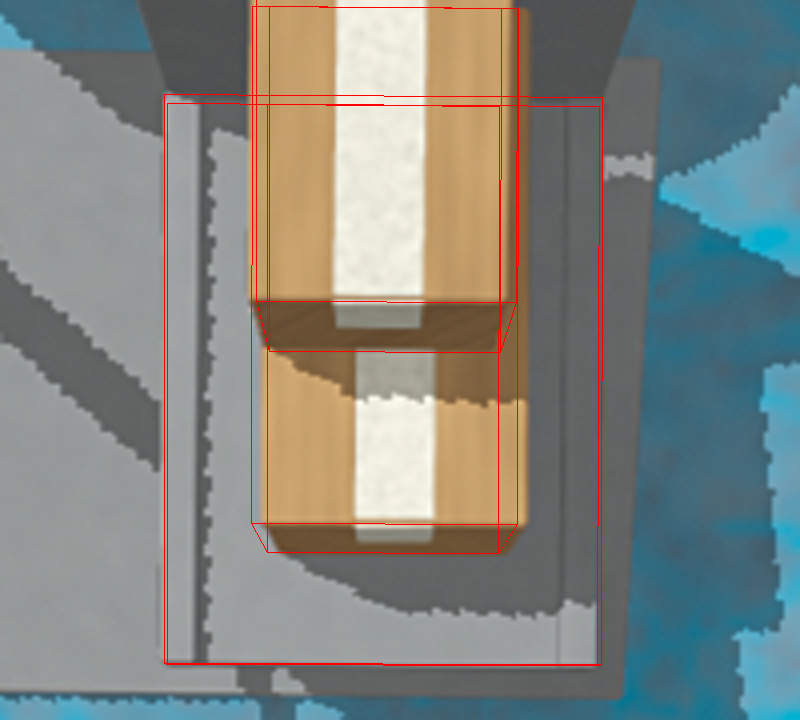

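```bash
python3 - <<'E'
from go import *
go([.4193,-.1359,.24],-11)
E
```

```text
t 36.72 pos [ 0.4862 -0.275   0.2763] yaw -87.5 tilt 0.12 -> [  3.66 -14.18   6.07] twist -15.299305499953778 q7 [ 0.51  0.17 -0.08  1.58  0.01  1.39 -1.11]
```

>>> {"fn": "drive_tool", "kwargs": {
  "motion": [
    [0, -3, 1, -1.4],
    [0, -6, 2, -2.8],
    [1, -9, 3, -4.2],
    [2, -12, 4, -5.6],
    [3, -13.5, 5, -7],
    [3.6, -14.1, 6.1, -8.4],
    [3.6, -14.1, 6.1, -9.8],
    [3.6, -14.1, 6.1, -11.2],
    [3.6, -14.1, 6.1, -12.6],
    [3.6, -14.1, 6.1, -14],
    [3.6, -14.1, 6.1, -15.3],
    [3.6, -14.1, 6.1, -15.3],
    [3.6, -14.1, 6.1, -15.3],
    [3.6, -14.1, 6.1, -15.3]
  ]
}}

```text
time: 37.88
ee_pos: [0.4194, -0.137, 0.2414]
eef_rot: [-0.546, -0.449, 0.547, -0.449]
ft_force: [-0.0, 0.4, 0.1]
width: 0.0868
```

```bash
python3 snap.py side s22; python3 snap.py scene k22; python3 - <<'E'
from go import *
go([.4193,-.1359,.119],-11)
crop('pics/s22.png',220,100,380,240,5,'pics/c33.png')
E
```

```text
37.88 [ 0.4194 -0.137   0.2414] [-0.5464 -0.4489  0.5466 -0.4485] [-0.03  0.39  0.12] 0.0868
37.93 [ 0.4194 -0.137   0.2415] [-0.5463 -0.449   0.5464 -0.4488] [-0.45  0.3   0.04] 0.0873
t 37.98 pos [ 0.4194 -0.137   0.2416] yaw -11.15 tilt 0.02 -> [12.26 -0.03 -0.11] twist -0.029875434513792244 q7 [ 0.41 -0.06 -0.19  1.91 -0.01  1.3   0.03]
```

View pics/c33.png

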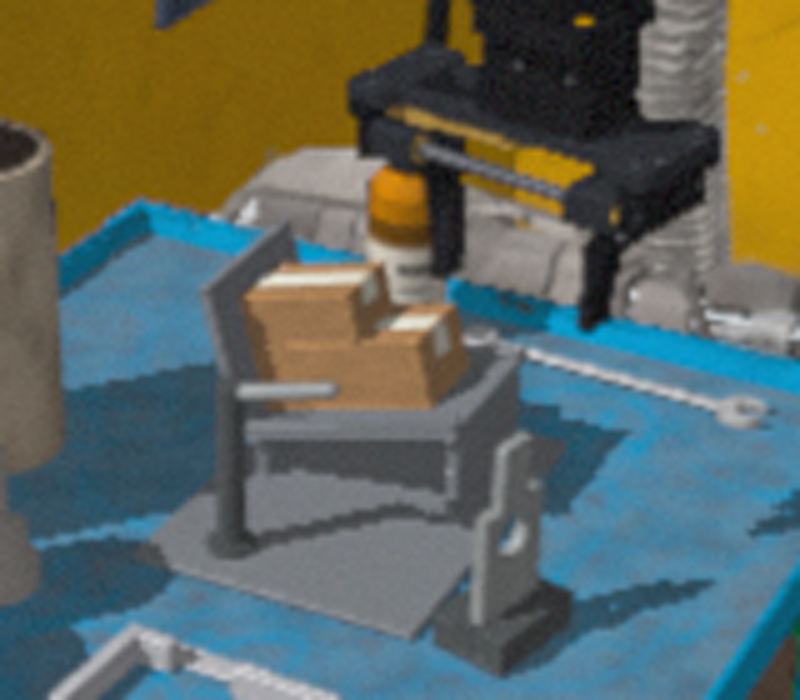

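>>> {"fn": "drive_tool", "kwargs": {
  "motion": [
    [4, 0, -0.1, 0],
    [8, 0, -0.1, 0],
    [11, 0, -0.1, 0],
    [12.2, 0, -0.1, 0],
    [12.2, 0, -0.1, 0],
    [12.2, 0, -0.1, 0]
  ]
}}

```text
time: 38.48
ee_pos: [0.4196, -0.136, 0.1198]
eef_rot: [-0.546, -0.45, 0.546, -0.449]
ft_force: [0.2, -1.0, -0.0]
width: 0.0866
```

>>> {"fn": "drive_tool", "kwargs": {
  "motion": [
    [0, 0, 0, 0],
    [0, 0, 0, 0],
    [0, 0, 0, 0],
    [0, 0, 0, 0],
    [0, 0, 0, 0],
    [0, 0, 0, 0],
    [0, 0, 0, 0],
    [0, 0, 0, 0],
    [0, 0, 0, 0],
    [0, 0, 0, 0],
    [0, 0, 0, 0],
    [0, 0, 0, 0]
  ],
  "grip": 255,
  "force": 30
}}

```text
time: 39.48
ee_pos: [0.4197, -0.136, 0.1197]
eef_rot: [0.546, 0.45, -0.546, 0.45]
ft_force: [-0.4, -0.6, 0.9]
width: 0.0147
```

```bash
python3 snap.py side s23; python3 - <<'E'
from go import *
go([.4193,-.1359,.119],-11)
crop('pics/s23.png',240,100,380,240,5,'pics/c34.png')
E
```

```text
39.48 [ 0.4197 -0.136   0.1197] [ 0.5457  0.4498 -0.5456  0.4498] [-0.36 -0.57  0.85] 0.0147
t 39.53 pos [ 0.4197 -0.136   0.1197] yaw -10.99 tilt 0.0 -> [ 0.07 -0.04 -0.  ] twist 0.0010148861320146807 q7 [ 0.4   0.05 -0.2   2.06  0.01  1.03  0.01]
```

View pics/c34.png

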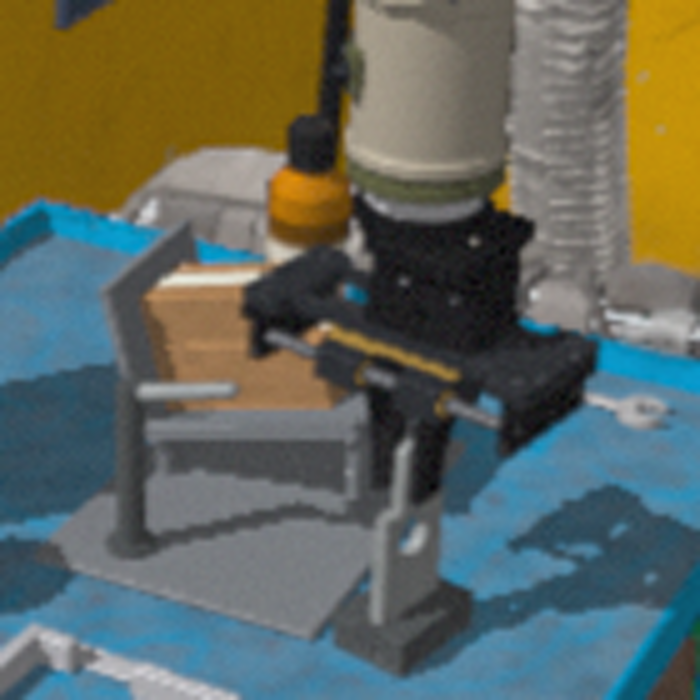

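>>> {"fn": "drive_tool", "kwargs": {
  "motion": [
    [0, 0, 0, 0],
    [0, 0, 0, 0],
    [0, 0, 0, 0],
    [0, 0, 0, 0],
    [0, 0, 0, 0],
    [0, 0, 0, 0]
  ]
}}

```text
time: 40.03
ee_pos: [0.4196, -0.136, 0.1197]
eef_rot: [-0.546, -0.45, 0.546, -0.45]
ft_force: [-0.3, 0.8, -0.2]
width: 0.0077
```

>>> {"fn": "drive_tool", "kwargs": {
  "motion": [
    [-0.5, 0, 0, 0],
    [-1, 0, 0, 0],
    [-2, 0, 0, 0],
    [-4, 0, 0, 0],
    [-7, 0, 0, 0],
    [-9, 0, 0, 0],
    [-11, 0, 0, 0],
    [-11, 0, 0, 0],
    [-11, 0, 0, 0]
  ]
}}

```text
time: 40.78
ee_pos: [0.4203, -0.1362, 0.2312]
eef_rot: [0.546, 0.449, -0.545, 0.451]
ft_force: [-0.7, 0.3, -1.7]
width: 0.0076
```

```bash
python3 snap.py side s24; python3 snap.py scene k24; python3 - <<'E'
from go import *
crop('pics/s24.png',240,100,380,240,5,'pics/c35.png')
crop('pics/k24.png',230,90,370,230,5,'pics/c36.png')
E
```

```text
40.78 [ 0.4203 -0.1362  0.2312] [ 0.5462  0.4489 -0.545   0.4506] [-0.7   0.26 -1.73] 0.0076
40.83 [ 0.4197 -0.1361  0.23  ] [ 0.5458  0.4495 -0.5455  0.45  ] [ 0.43  0.05 -1.89] 0.0078
```

View pics/c35.png

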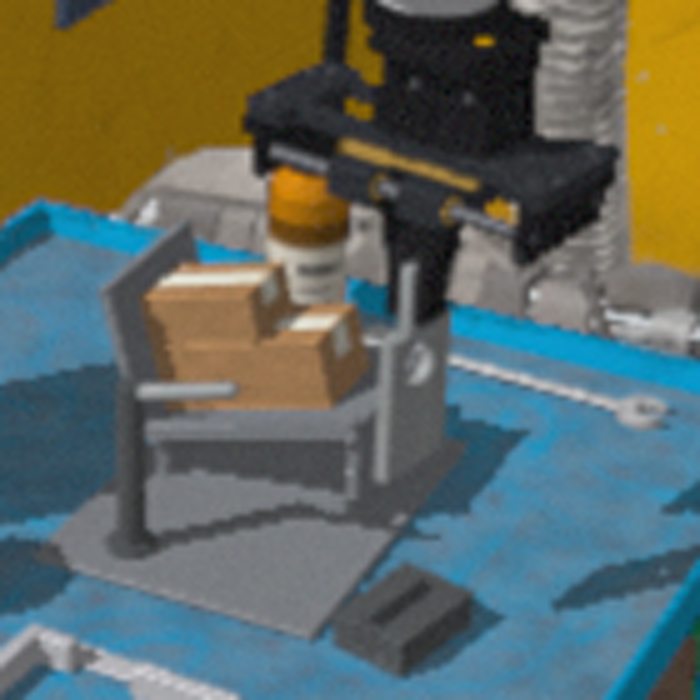

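View pics/c36.png

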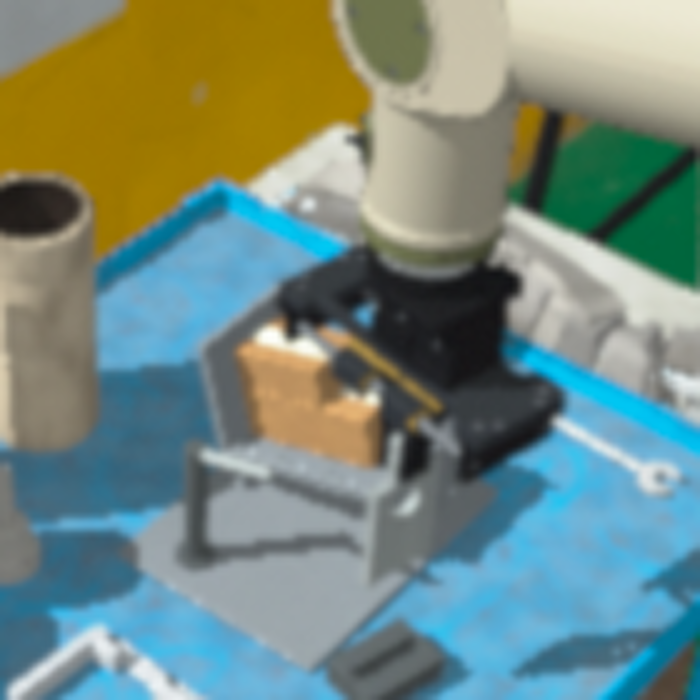

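```bash
cat >> go.py <<'E'
TIP=np.array([.530,-.135,.1356]); U=np.array([np.cos(np.radians(16))*np.cos(.04),np.cos(np.radians(16))*np.sin(.04),-np.sin(np.radians(16))])
def peg(s,dz=0): return TIP+s*U+[0,0,.0487+dz]
E
python3 - <<'E'
from go import *
s=r.read_state()
for n in('side','scene'): print(n,proj(SC[n],s['ee_pos']-[0,0,.0487]))
go(peg(-.03,0),2.3); go(peg(.035),2.3); print(peg(-.03),peg(.035))
crop('pics/k24.png',285,165,345,215,12,'pics/c37.png')
E
```

```text
side [[322.40033551 172.57082266]]
scene [[309.91446861 189.84725509]]
t 40.88 pos [ 0.4193 -0.136   0.2293] yaw -11.0 tilt 0.03 -> [ 3.67  8.04 -1.54] twist -2.660174464269886 q7 [ 0.41 -0.06 -0.19  1.93 -0.01  1.27  0.03]
t 40.88 pos [ 0.4193 -0.136   0.2293] yaw -11.0 tilt 0.03 -> [ 5.45 14.12 -2.98] twist -2.660174464269886 q7 [ 0.41 -0.06 -0.19  1.93 -0.01  1.27  0.03]
[ 0.50118522 -0.13615321  0.19256912] [ 0.56361725 -0.13365459  0.17465269]
```

View pics/c37.png

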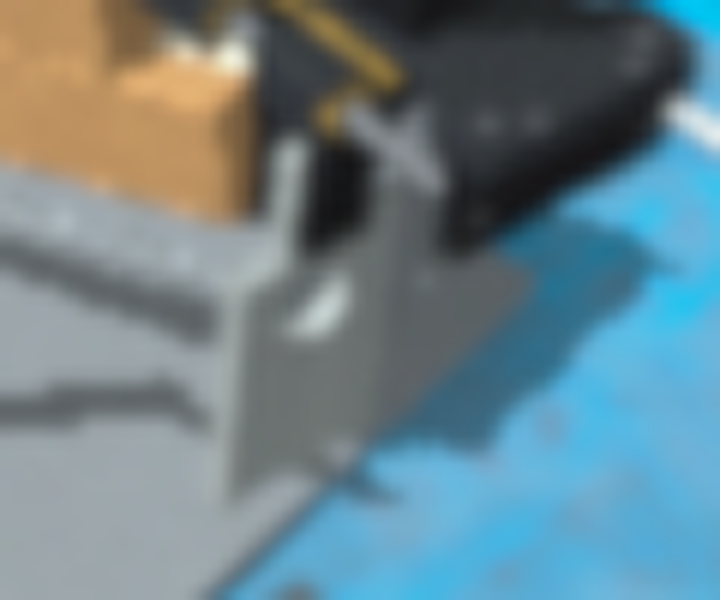

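>>> {"fn": "drive_tool", "kwargs": {
  "motion": [
    [0, 1, 0, -0.7],
    [0, 2, 0, -1.4],
    [0, 4, -0.5, -2],
    [1, 6, -1, -2.7],
    [2, 7, -1.5, -2.7],
    [3, 8, -1.5, -2.7],
    [3.7, 8, -1.5, -2.7],
    [3.7, 8, -1.5, -2.7],
    [3.7, 8, -1.5, -2.7],
    [3.7, 8, -1.5, -2.7]
  ]
}}

```text
time: 41.72
ee_pos: [0.5006, -0.1367, 0.1931]
eef_rot: [0.489, 0.511, -0.489, 0.511]
ft_force: [-0.1, -0.2, -0.6]
width: 0.0076
```

```bash
python3 snap.py side s25; python3 snap.py scene k25;python3 snap.py wrist w25; python3 - <<'E'
from go import *
s=r.read_state()
for n in('side','scene'): print(n,'tip',proj(SC[n],TIP),'eye',proj(SC[n],s['ee_pos']-[0,0,.0487]))
go(peg(-.03),2.3)
crop('pics/s25.png',260,130,340,200,9,'pics/c38.png')
crop('pics/k25.png',250,150,330,220,9,'pics/c39.png')
E
```

```text
41.72 [ 0.5006 -0.1367  0.1931] [ 0.4891  0.5107 -0.4891  0.5107] [-0.14 -0.24 -0.63] 0.0076
41.77 [ 0.5008 -0.1367  0.1934] [ 0.4892  0.5105 -0.4889  0.511 ] [ 0.84 -0.37 -0.5 ] 0.0073
41.82 [ 0.501  -0.1368  0.1935] [ 0.4892  0.5103 -0.4889  0.5111] [-0.26  0.16 -1.67] 0.0078
side tip [[286.39696284 177.31896347]] eye [[295.67721321 176.70524461]]
scene tip [[283.90047319 184.60393739]] eye [[290.63687267 186.24600844]]
t 41.87 pos [ 0.501  -0.1367  0.1934] yaw 2.49 tilt 0.07 -> [ 0.09  0.02 -0.05] twist 0.03722318337473211 q7 [ 0.37  0.14 -0.21  1.8   0.03  1.2   0.2 ]
```

View pics/c38.png

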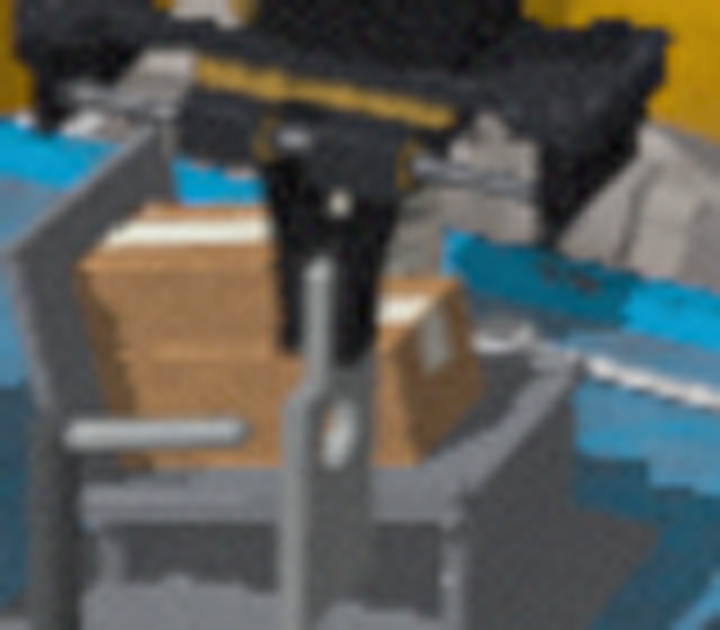

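View pics/c39.png

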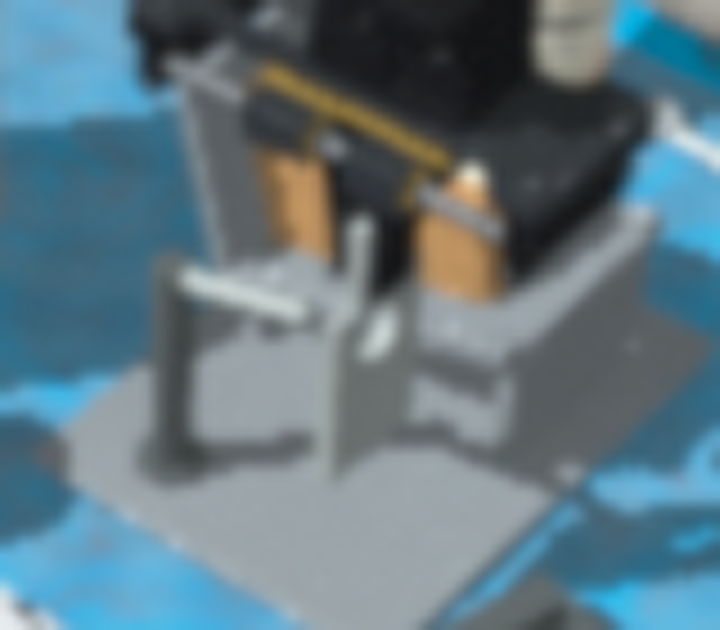

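View pics/w25.png

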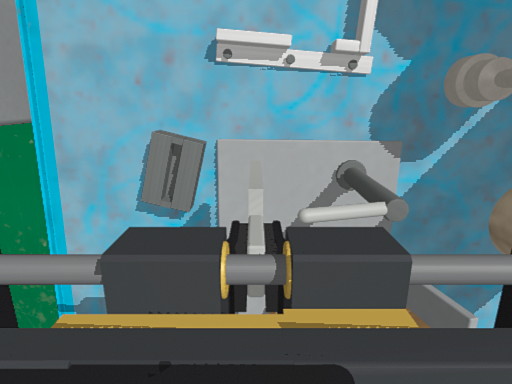

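>>> {"fn": "drive_tool", "kwargs": {
  "motion": [
    [0, 0.5, 0, 0],
    [0.1, 1, 0, 0],
    [0.3, 1.5, 0, 0],
    [0.45, 2, 0, 0],
    [0.6, 2.5, 0, 0],
    [0.75, 3, 0, 0],
    [0.9, 3.5, 0, 0],
    [0.9, 3.5, 0, 0]
  ]
}}

```text
time: 42.53
ee_pos: [0.5368, -0.1348, 0.1832]
eef_rot: [0.489, 0.511, -0.489, 0.511]
ft_force: [0.5, 0.5, -1.7]
width: 0.0081
```

```bash
python3 snap.py side s26; python3 snap.py scene k26; python3 - <<'E'
from go import *
go(peg(.005),2.3);go(peg(.035),2.3)
crop('pics/s26.png',260,130,340,200,9,'pics/c40.png')
crop('pics/k26.png',250,150,330,220,9,'pics/c41.png')
E
```

```text
42.53 [ 0.5368 -0.1348  0.1832] [ 0.4889  0.5111 -0.4888  0.5107] [ 0.51  0.49 -1.72] 0.0081
42.58 [ 0.5363 -0.1349  0.1834] [ 0.4889  0.5111 -0.4889  0.5107] [ 0.53 -0.77 -1.08] 0.008
t 42.63 pos [ 0.5361 -0.135   0.1835] yaw 2.51 tilt 0.02 -> [ 0.06 -0.13 -0.02] twist 0.041903559584716275 q7 [ 0.35  0.22 -0.21  1.72  0.05  1.2   0.17]
t 42.63 pos [ 0.5361 -0.135   0.1835] yaw 2.51 tilt 0.02 -> [ 0.89  2.76 -0.01] twist 0.041903559584716275 q7 [ 0.35  0.22 -0.21  1.72  0.05  1.2   0.17]
```

View pics/c40.png

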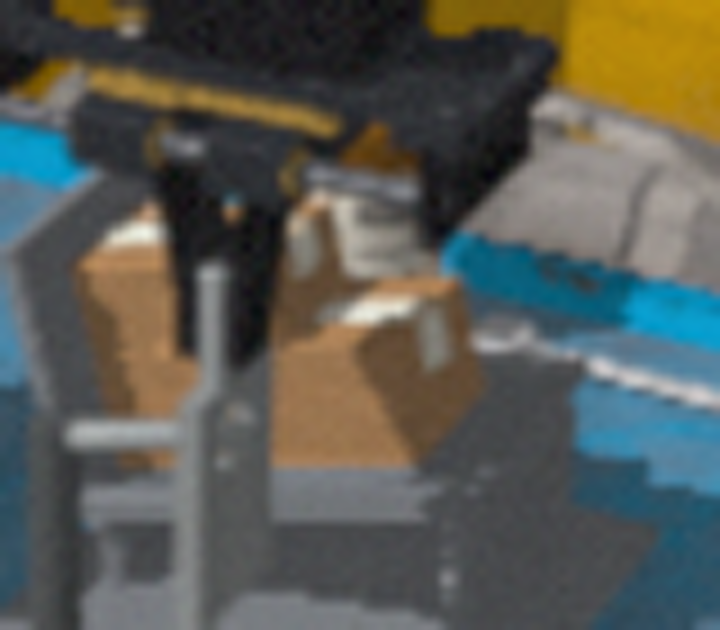

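View pics/c41.png

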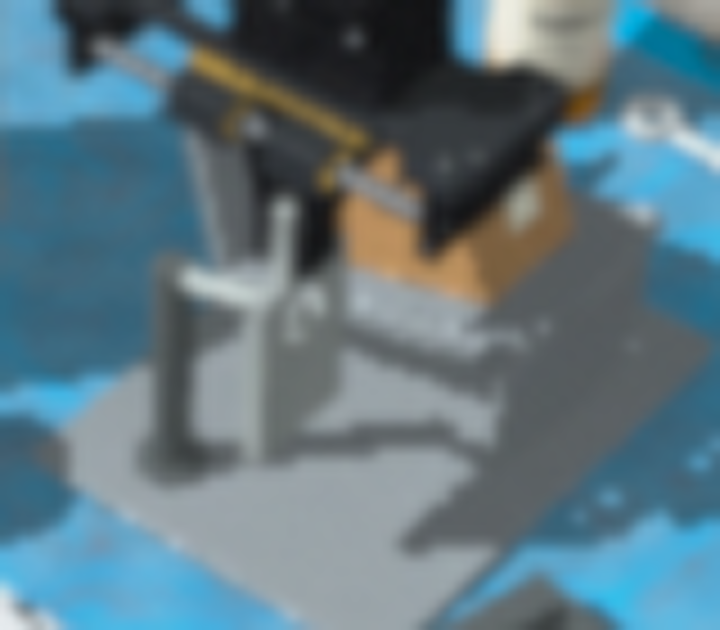

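>>> {"fn": "drive_tool", "kwargs": {
  "motion": [
    [0.1, 0.5, 0, 0],
    [0.25, 1, 0, 0],
    [0.4, 1.5, 0, 0],
    [0.55, 2, 0, 0],
    [0.7, 2.5, 0, 0],
    [0.8, 2.8, 0, 0],
    [0.8, 2.8, 0, 0],
    [0.8, 2.8, 0, 0]
  ]
}}

```text
time: 43.3
ee_pos: [0.564, -0.1337, 0.1756]
eef_rot: [0.489, 0.511, -0.489, 0.511]
ft_force: [-1.1, -0.4, -0.9]
width: 0.0079
```

>>> {"fn": "drive_tool", "kwargs": {
  "motion": [
    [0.2, 0, 0, 0],
    [0.4, 0, 0, 0],
    [0.6, 0, 0, 0],
    [0.8, 0, 0, 0],
    [0.8, 0, 0, 0]
  ]
}}

```text
time: 43.72
ee_pos: [0.5637, -0.1338, 0.1673]
eef_rot: [0.489, 0.511, -0.489, 0.511]
ft_force: [0.4, 0.2, -1.2]
width: 0.0077
```

>>> {"fn": "drive_tool", "kwargs": {
  "motion": [
    [0.1, 0, 0, 0],
    [0.2, 0, 0, 0],
    [0.3, 0, 0, 0],
    [0.3, 0, 0, 0]
  ]
}}

```text
time: 44.05
ee_pos: [0.5646, -0.1339, 0.1661]
eef_rot: [0.489, 0.51, -0.489, 0.511]
ft_force: [-1.5, 1.1, 6.6]
width: 0.0078
```

```bash
python3 snap.py side s27; python3 snap.py scene k27; python3 - <<'E'
from go import *
crop('pics/s27.png',260,130,340,200,9,'pics/c42.png')
crop('pics/k27.png',250,150,330,220,9,'pics/c43.png')
E
```

```text
44.05 [ 0.5646 -0.1339  0.1661] [ 0.4894  0.5102 -0.4886  0.5114] [-1.5   1.09  6.56] 0.0078
44.1 [ 0.5647 -0.1339  0.166 ] [ 0.4894  0.5101 -0.4886  0.5114] [-0.68 -0.37  6.14] 0.0078
```

View pics/c42.png

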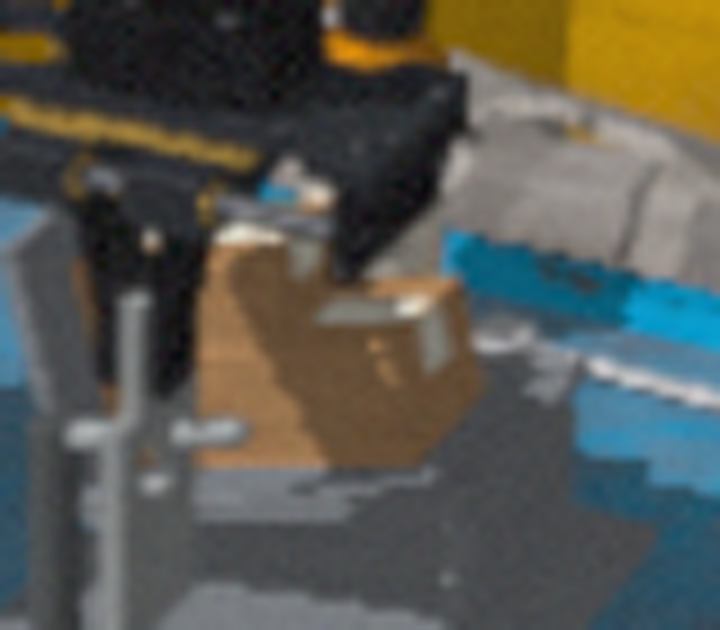

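View pics/c43.png

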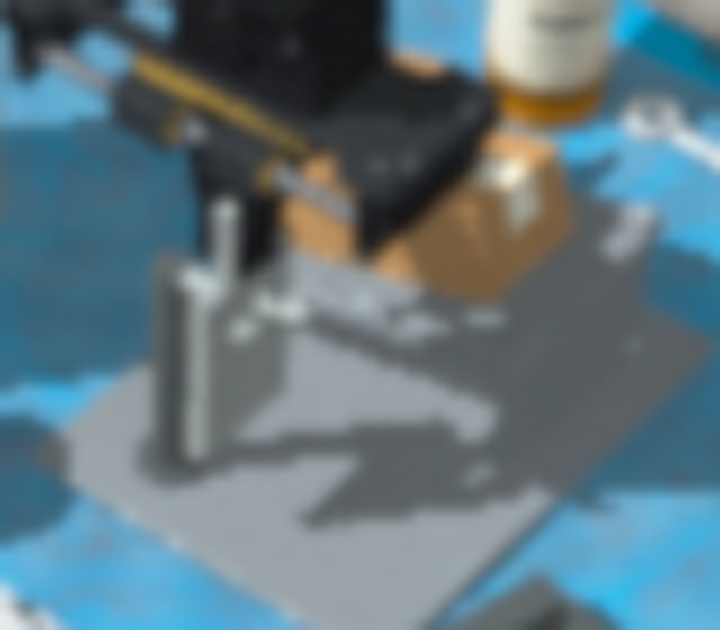

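>>> {"fn": "drive_tool", "kwargs": {
  "motion": [
    [-0.2, 0, 0, 0],
    [-0.2, 0, 0, 0],
    [-0.2, 0, 0, 0],
    [-0.2, 0, 0, 0],
    [-0.2, 0, 0, 0],
    [-0.2, 0, 0, 0],
    [-0.2, 0, 0, 0],
    [-0.2, 0, 0, 0],
    [-0.2, 0, 0, 0],
    [-0.2, 0, 0, 0],
    [-0.2, 0, 0, 0],
    [-0.2, 0, 0, 0]
  ],
  "grip": 0
}}

```text
time: 45.15
ee_pos: [0.564, -0.1338, 0.1668]
eef_rot: [0.489, 0.511, -0.489, 0.511]
ft_force: [0.8, 0.7, 0.4]
width: 0.0799
```

>>> {"fn": "drive_tool", "kwargs": {
  "motion": [
    [-2, 0, 0, 0],
    [-5, 0, 0, 0],
    [-9, 0, 0, 0],
    [-13, 0, 0, 0],
    [-17, 0, -2, 0],
    [-17, -2, -6, 0],
    [-17, -4, -10, 0],
    [-17, -6, -14, 0],
    [-17, -6, -14, 0],
    [-17, -6, -14, 0],
    [-17, -6, -14, 0],
    [-17, -6, -14, 0],
    [-17, -6, -14, 0],
    [-17, -6, -14, 0],
    [-17, -6, -14, 0]
  ]
}}

```text
time: 46.4
ee_pos: [0.4982, 0.0027, 0.3365]
eef_rot: [0.489, 0.511, -0.489, 0.51]
ft_force: [0.8, -0.7, 0.1]
width: 0.087
```

```bash
python3 snap.py side s28; python3 snap.py scene k28; python3 - <<'E'
from go import *
crop('pics/s28.png',230,120,350,230,6.5,'pics/c44.png')
crop('pics/k28.png',230,130,350,230,6.5,'pics/c45.png')
E
```

```text
46.4 [0.4982 0.0027 0.3365] [ 0.4892  0.5106 -0.4894  0.5103] [ 0.84 -0.67  0.06] 0.087
46.45 [0.4982 0.0028 0.3365] [ 0.4892  0.5107 -0.4893  0.5104] [ 0.31 -0.1  -0.27] 0.087
```

View pics/c44.png

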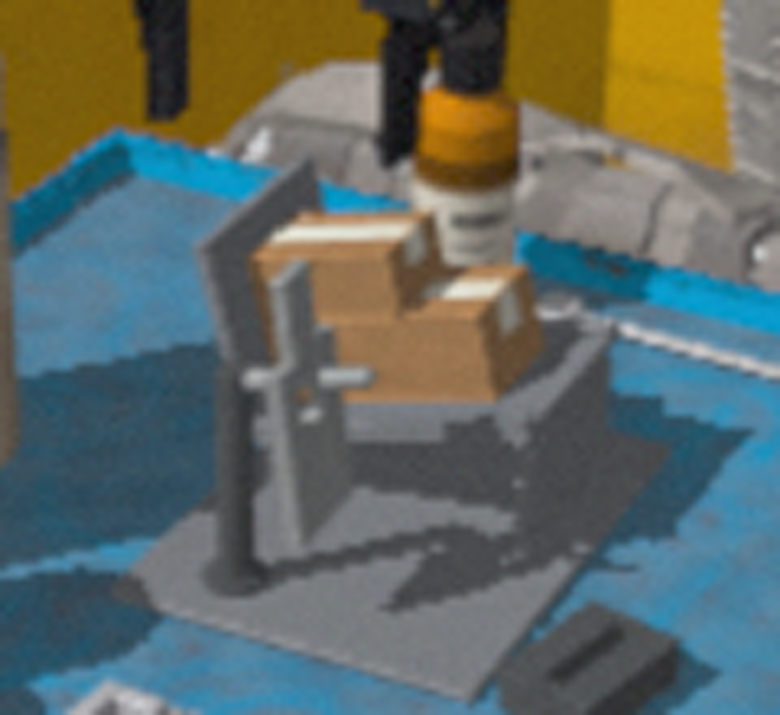

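View pics/c45.png

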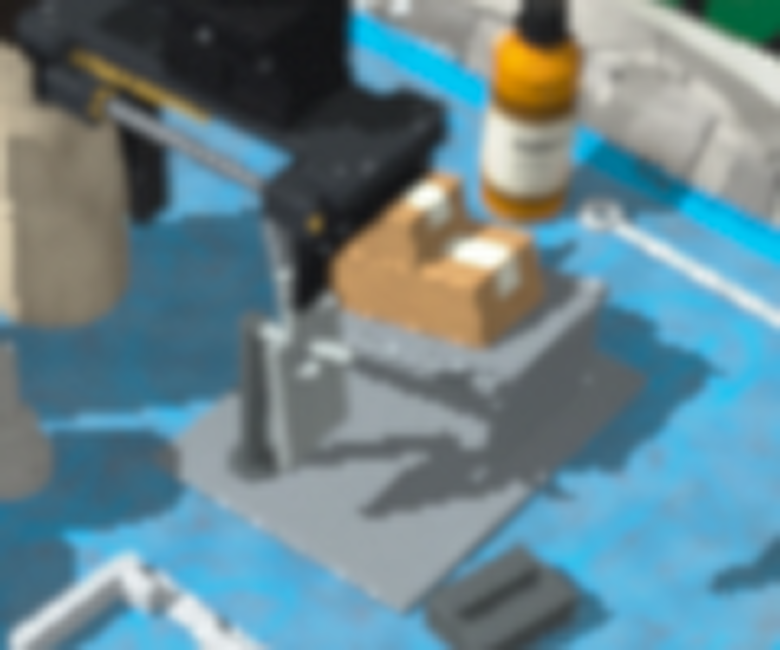

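View pics/s28.png

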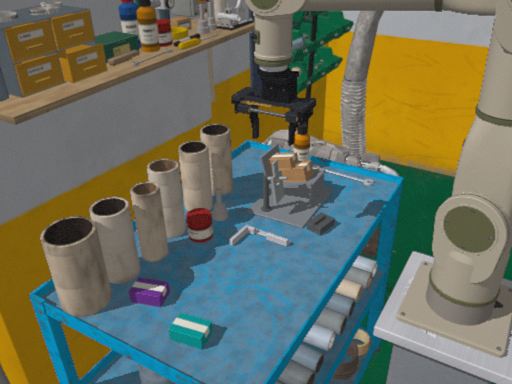

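>>> {"fn": "drive_tool", "kwargs": {
  "motion": [
    [0, 0, 0, 0],
    [0, 0, 0, 0],
    [0, 0, 0, 0],
    [0, 0, 0, 0],
    [0, 0, 0, 0],
    [0, 0, 0, 0],
    [0, 0, 0, 0],
    [0, 0, 0, 0],
    [0, 0, 0, 0],
    [0, 0, 0, 0],
    [0, 0, 0, 0],
    [0, 0, 0, 0]
  ]
}}

```text
time: 47.5
ee_pos: [0.4979, 0.0035, 0.3367]
eef_rot: [0.489, 0.511, -0.489, 0.511]
ft_force: [-0.3, -0.5, -0.3]
width: 0.0872
```

```bash
python3 snap.py side s29; python3 - <<'E'
from go import *
crop('pics/s29.png',230,120,350,230,6.5,'pics/c46.png')
a=cv2.imread('pics/s28.png').astype(int);b=cv2.imread('pics/s29.png').astype(int)
print(abs(a-b)[130:230,255:350].max(), abs(a-b)[130:230,255:350].mean())
E
```

```text
47.5 [0.4979 0.0035 0.3367] [ 0.489   0.5108 -0.4889  0.5108] [-0.25 -0.48 -0.26] 0.0872
46 1.9265964912280702
```

View pics/c46.png

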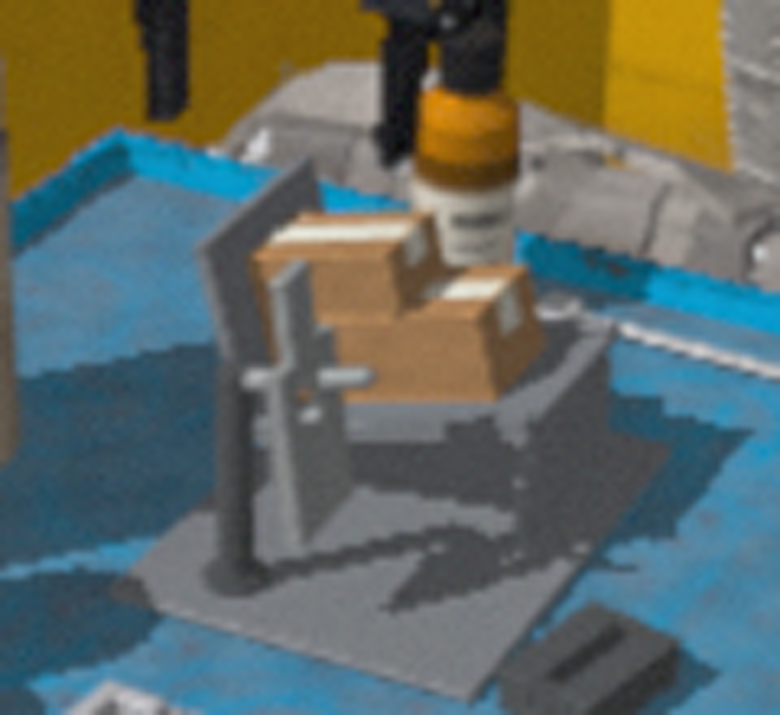

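```bash
python3 -c "
from bench import r
print(r.close_job())"
```

```text
the job is handed in; nothing more can be done
None
```

I stacked both cartons that were present on the deck and left the steel tag hanging by its eye on the peg, then handed the job in. The interface gives no verdict. The medium carton was not in the scene, and I left the purple and turquoise look-alikes alone.

**Corner stop:** each carton went in square and was let go before I picked it up again. In the stop's frame the large carton measured (-60.1, 30.6) mm and the small one (-40.3, 26.7) mm. Both were in line with the fences to about 0.1°.

**Stack:** placing the small carton dragged the large one about 2–3 mm up the slope. I pushed it back with the closed fingers. In the wrist camera overlay after that:
- **Large carton:** end at the backstop, about 2 mm right of the deck's centre line.
- **Small carton:** end at the backstop, about 1 mm left of the centre line.
- **Both:** looked flat.

**Tag:** it hangs roughly halfway along the peg, tilted a little and well inside the limit. Two side views 1.1 s apart looked the same.

**Not measured:** after hanging the tag I checked the stack only by eye, and it looked unchanged. I did not measure the tin, can and gauge either; I touched none of them and they looked unmoved in the last picture. No force or time limit came close; the run took about 48 s.

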